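# Take down the curing stack

## Task

The glue on the two repaired tiles has set: take the stack apart from the top down, carrying each piece straight to its own place. The steel weight goes into the free bay of the wooden weight holder, the blue glazed tile on its black plate into the pocket of the foam-lined white tray, the plywood pressing board lies flat and centred on the wire drying rack between its end walls, and the terracotta tile on its white plate goes onto the scanner turntable with both holes over the two brass dowels and the plate fully down on the bar. Set the tiles down gently, never drop them, and do not knock over or push aside the glass jar or the amber dropper bottle.

Things in the scene. Friction and masses are not known exactly. Their poses are not given: they have to be found in the camera images.
- weight_grip (a point): Top of the stack: steel pressing weight, block 84 x 46 x 30 mm (its lowest 4 mm cork), about 0.8 kg, with a black bar handle above it. This point is the middle of the handle bar, 56 mm above the weight's underside; the bar is 78 mm long (along x), 16 mm wide (y) and 14 mm high, with 19 mm of free space between bar and block. x along its length, z up.
- glazed_mid (a point): Second, under the weight: blue glazed tile (100 x 48 x 9 mm) fixed on a black plate 126 (x) x 60 (y) x 12 mm, about 0.2 kg in all. This point: centre of the black plate, half-way up its 12 mm. Grip the plate across its 60 mm; the board (58 mm wide) lies right under it. x along its length, z up.
- board_mid (a point): Third, under the black plate: light plywood pressing board with a cork underside, 148 (x) x 58 (y) x 14 mm, about 0.1 kg. This point is its centre, half-way up (7 mm above its underside). It lies on the terracotta tile, whose plate begins 9 mm below the board's underside. x along its length, z up.
- terracotta_mid (a point): Bottom of the stack: terracotta tile (167 x 50 x 9 mm) fixed on a white plate 210 (x) x 60 (y) x 12 mm, about 0.36 kg in all. This point: centre of the white plate, half-way up its 12 mm. Two round 10.5 mm through holes lie on its centre line, 92 mm to either side in x. It rests on a grey strip 220 x 48 x 12 mm, so it can be gripped across its 60 mm. x along its length, z up.
- dock_bay (a point): Wooden weight holder, 112 (x) x 158 (y) mm, with two bays side by side; the other bay holds a like weight that stays there. This point is the centre of the free bay's grey felt floor, 8 mm above the table; the bay is 100 (x) x 62 (y) mm inside with a lip 8 mm high, its x along the weight's length. The neighbouring weight's centre lies 84 mm to -y of this point.
- tray_pocket (a point): White plastic tray, 200 (x) x 150 (y) mm with walls 40 mm high, grey foam inside with a blue-floored pocket. This point: centre of the pocket's floor, 12 mm above the table. Pocket 142 (x) x 72 (y) mm and 12 mm deep, so the black plate ends level with the foam; finger cut-outs 56 mm wide at the middle of both long sides reach 71 mm out in y and 7 mm below the pocket floor.
- rack_seat (a point): Drying rack of steel wires running along y, 92 mm wide, between two white end walls that stand 12 mm above the wires. This point is the middle of the rack at the top of the wires, 24 mm above the table. The walls are 168 mm apart (along x) and the board lies between them with its length along x; the nearest wires to the middle are at 25 mm to either side in x.
- stage_seat (a point): Scanner turntable (fixed while you work): a black disc of 172 mm diameter, its top 38 mm above the table, carrying an aluminium bar 214 (x) x 44 (y) mm, 10 mm high. This point is the middle of the bar's top face, 48 mm above the table. Two brass dowels of 8 mm diameter stand 14 mm above the bar on its centre line at 92 mm to either side in x; their upper 6 mm taper to 3 mm.
- jar: Bystander: closed glass jar with dark contents and a steel lid, 56 mm wide and 58 mm high; origin at the centre of its underside. Leave it alone.
- dropper: Bystander: small amber glass bottle with a black cap, 38 mm wide and 85 mm high; origin at the centre of its underside. Leave it alone.

How it is judged:
By the outcome, as a careful person would: the job done as asked, in the order asked, and still so for the second after the job is handed in, with the robot touching nothing.
It also fails if it takes over 136 s, if anything falls off the work surface, if the arm or the gripper's body presses on something with over 40 N, if the wrist force passes 120 N, or if a joint passes its speed limit or range.

## Robot

A 6-joint arm with a two-finger parallel gripper is mounted at the origin on the work surface. World frame = base frame: x ahead of the robot, y to its left, z up, the work surface at z = 0. Lengths are in m, angles in rad, forces in N, time in s.
With the tool pointing down it reaches from about 0.35 to 0.775 m from the base axis. Payload 5.5 kg.
Tool frame: the origin (TCP) lies at the very end of the fingers, on their centre line; the grasp point (between the pads) lies env.hold_point_z behind it (env.hold_point_z is the distance from the TCP to the grasp point, in m); z points along the fingers, y is the line along which they close (so a half turn about z gives the same grasp; the last joint's range is limited). The gripper opens to 85 mm and grips with 20 to 120 N. Pads are 22 mm wide; open, the fingers measure 114 mm over their backs; the gripper's body (76 mm by 85 mm) begins 54 mm behind the grasp point. The pads swing forward as they close: fully open they stand 13 mm farther back than shut.
Start: joints at [-1.399, 0.313, 0.046, 1.304, 0, 1.431], TCP at [0.176, -0.547, 0.231] pointing down, gripper open.
Joint ranges: [-2.76, 2.76], [-0.86, 1.69], [-1.03, 1.26], [-2.2, 2.34], [-1.47, 1.5], [-3.14, 3.14]. Speed limits (rad/s): [2.57, 2.57, 3.14, 3.14, 3.14, 3.14].

## Interface

Orientations are given as a unit quaternion [w, x, y, z].
In Python, from workcell import env gives the robot as it stands.
- The arm moves only by the tool carry_out, never from a script. Its argument "steps" is a list of rows, each a list of 3 entries, a list of its own where there are three numbers: the turn, a rotation vector about the tool's x, y, z in degrees, then the shift along the tool's x, y, z in cm, then the closure in counts, from 0 (fully open) to 255 (shut). A call has exactly 8 rows; each row is the pose to reach, as a shift and turn from the pose commanded when the call began, along the tool's axes at that moment; what a row does not reach only later rows make up. A row lasts 1/8 s, in which the tool goes at most 62.5 mm and 10.7 degrees, less where a joint would pass 70% of its speed; a pose out of reach is approached as far as the arm can. A call with a gripper value outside its range is refused whole. The fingers move at their own pace and stop on an object; "force" is the grip in N (left out, the last holds). Time passes only in rows, so rows that repeat a pose let the fingers close, or fill a call up. It gives the time, the measured TCP pose, the force, the opening and the grip force at its end, in the units of the state.
- env.get_state(): the state, without advancing time (a new reading comes with each control period).
- env.read_camera(name): name is "scene" or "top" or "wrist"; returns (picture, depth): 384x512x3 uint8, red, green, blue; 384x512 float32, m along the optical axis (not along the pixel's ray), 0 where there is no reading.
- env.get_calibration(name): a dict with "fx", "fy", "cx", "cy" (pixels), "D" ([k1, k2, p1, p2, k3] as OpenCV has them; the pictures are not rectified), "origin" and "orientation" of the camera in the world. Camera axes: x right, y up, looking along -z (the intrinsics and any distortion apply to the point x, -y, -z); pixel columns grow to the right and rows downward; lengths in m; the calibration is good to about 2 mm. A picture is of the moment at which its call begins: read the wrist's pose just before it. get_calibration takes no time and is no camera call; for the wrist camera it gives the pose at the moment of the call.
- env.hand_in(): hands the job in; it is judged then, once.
The state is a dict: "clock": time; "joint_pos": joint angles; "qvel": joint speeds; "tau": joint torques, N m; "tcp_pos": TCP position; "orientation": TCP orientation; "wrist_force": force on the tool from outside, world axes, zero at the start; "ft_torque": the same for the moment, N m; "finger_gap": finger opening in m; "grip_force": force on a finger pad.
Only numpy, scipy, OpenCV 4.12 (cv2) and the standard library are available. Lean on these libraries where they do the work, as an engineer would, in place of code of your own. Each camera call takes 0.05 s, during which the arm holds its last target. There are 200 camera calls.

## Working session

There is one attempt and no reset: what is moved stays moved. The work goes in short steps, Python scripts to look and compute and a tool call to move; the robot and the scene stay as the last step left them, time stands still between calls to the robot, and variables do not carry over. Pictures are saved under pics/ and viewed, at most 14 in all, crops included, and the job is handed in when it is done.

Besides the shell and the picture viewer there is one more tool, called after "Emit:" as name(argument=value, ...) on one line, values as JSON. carry_out: Moves the arm, as the interface text tells. Its arguments: {"type":"object","properties":{"steps":{"type":"array","items":{"type":"array"}},"force":{"type":"number"}},"required":["steps"]}

```bash
mkdir -p pics; ls; python3 - <<'E'
from workcell import env
import cv2,numpy as np
s=env.get_state();print(s);print(env.hold_point_z)
for n in("scene","top"):
    p,d=env.read_camera(n);c=env.get_calibration(n);print(n,c)
    np.savez(f"{n}0.npz",p=p,d=d);cv2.imwrite(f"pics/{n}0.png",cv2.resize(p[:,:,::-1],(800,600)))
E
```

```text
pics
{'clock': 0.0, 'joint_pos': array([-1.39863183e+00,  3.14007507e-01,  4.49963180e-02,  1.30356783e+00,
       -1.71782541e-05,  1.43119229e+00]), 'qvel': array([-0.00230467, -0.00035031, -0.00023208,  0.00056249,  0.00085778,
       -0.00018008]), 'tau': array([ 7.92807987e-04, -4.80628145e+01,  2.98533118e+01,  1.92898972e-02,
       -5.17906426e-05,  3.46697220e-06]), 'tcp_pos': array([ 0.17627591, -0.54679927,  0.23041189]), 'orientation': array([-8.91087974e-04,  9.87874238e-01,  1.55253646e-01, -2.30986610e-05]), 'wrist_force': array([-0.75865639, -0.50886389, -0.19244751]), 'ft_torque': array([-0.00464013, -0.0113245 ,  0.03204593]), 'grip_force': 0.0, 'finger_gap': 0.08541536141620334}
0.0187
scene {'fx': 482.24585121064183, 'fy': 482.24585121064183, 'cx': 252.10500106234616, 'cy': 192.8947890578951, 'D': array([-0.07655863,  0.        ,  0.        ,  0.        ,  0.        ]), 'origin': array([0.94294214, 0.68664752, 1.2959674 ]), 'orientation': array([0.22478532, 0.07565882, 0.27810263, 0.93080945])}
top {'fx': 440.654610626873, 'fy': 440.654610626873, 'cx': 259.29653945636113, 'cy': 184.51896972704714, 'D': array([-0.04711442,  0.        ,  0.        ,  0.        ,  0.        ]), 'origin': array([0.43530709, 0.01088233, 1.49642793]), 'orientation': array([ 0.71465719,  0.03046421, -0.03520958, -0.69792358])}
```

View pics/top0.png

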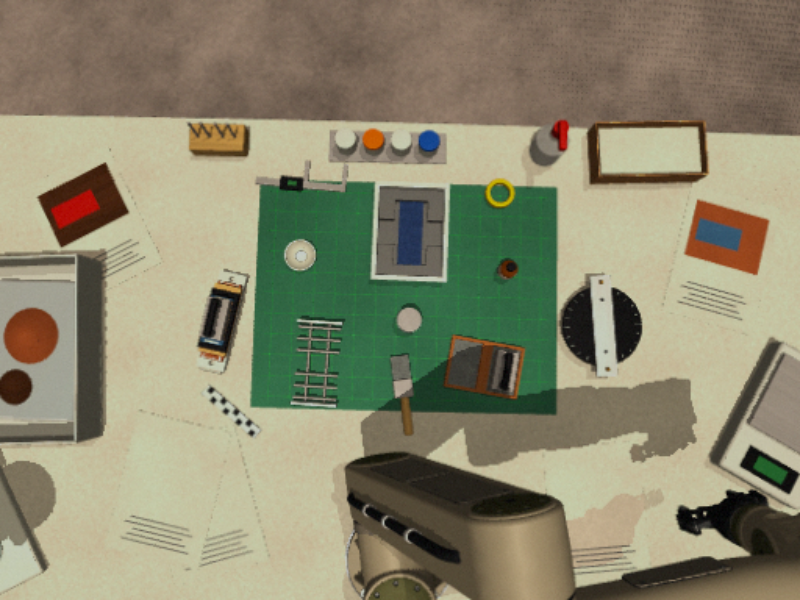

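View pics/scene0.png

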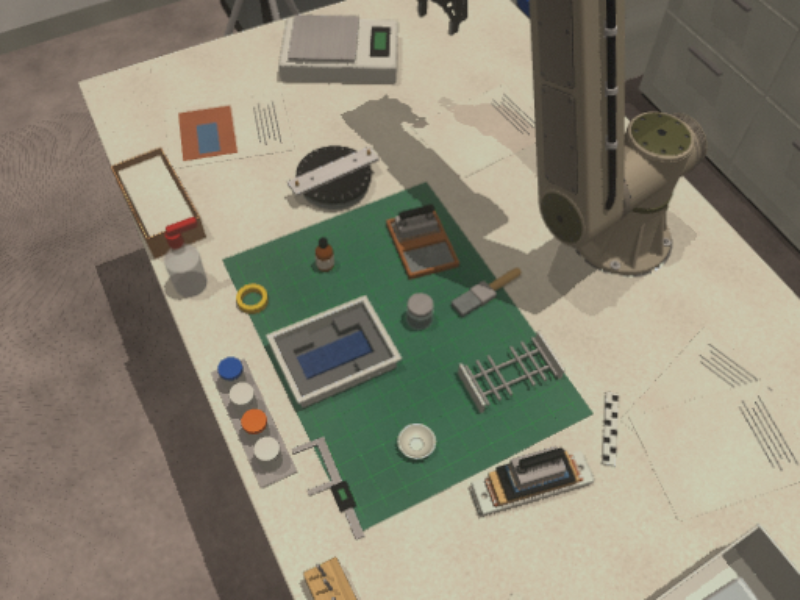

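The top view (800x600) shows the stack at (220,320) and the tray pocket at (410,233). The rack is at (318,362), the jar at (409,320), the dropper at (508,268), the free dock bay at (465,362) and the turntable at (601,325). Next I'll get rough positions and check the wrist view.

```bash
cat > h.py <<'E'
import numpy as np,cv2
from scipy.spatial.transform import Rotation as R
from workcell import env
def q2R(q): return R.from_quat(np.roll(q,-1))
def rays(c,uv):
    K=np.array([[c['fx'],0,c['cx']],[0,c['fy'],c['cy']],[0,0,1]])
    n=cv2.undistortPoints(np.asarray(uv,float).reshape(-1,1,2),K,np.asarray(c['D'])).reshape(-1,2)
    return q2R(c['orientation']).apply(np.c_[n[:,0],-n[:,1],-np.ones(len(n))])
def plane(c,uv,z):
    r=rays(c,uv);o=c['origin'];return o+r*((z-o[2])/r[:,2])[:,None]
def proj(c,P):
    p=q2R(c['orientation']).inv().apply(np.atleast_2d(P)-c['origin'])*[1,-1,-1]
    K=np.array([[c['fx'],0,c['cx']],[0,c['fy'],c['cy']],[0,0,1]])
    return cv2.projectPoints(p,np.zeros(3),np.zeros(3),K,np.asarray(c['D']))[0].reshape(-1,2)
def tri(c1,u1,c2,u2):
    a,b=rays(c1,[u1])[0],rays(c2,[u2])[0]
    t=np.linalg.lstsq(np.c_[a,-b],c2['origin']-c1['origin'],rcond=None)[0]
    p,q=c1['origin']+a*t[0],c2['origin']+b*t[1];return (p+q)/2,np.linalg.norm(p-q)
def snap(name,tag,view=None):
    c=env.get_calibration(name);p,d=env.read_camera(name);np.savez(tag+'.npz',p=p,d=d)
    np.save(tag+'_c.npy',c,allow_pickle=True)
    cv2.imwrite(f'pics/{tag}.png',cv2.resize(p[:,:,::-1],(800,600),interpolation=cv2.INTER_CUBIC));return p,d,c
def go(x,y,z,yaw,s=None):
    """tool-down; yaw = world angle (deg) of the tool x axis (mod 180); prints turn(deg), shift(cm)"""
    s=s or env.get_state();Rc=q2R(s['orientation'])
    best=None
    for k in(0,180):
        a=np.radians(yaw+k);T=np.array([[np.cos(a),np.sin(a),0],[np.sin(a),-np.cos(a),0],[0,0,-1]])
        rv=(Rc.inv()*R.from_matrix(T)).as_rotvec(degrees=True)
        if best is None or np.linalg.norm(rv)<np.linalg.norm(best): best=rv
    sh=Rc.inv().apply(np.array([x,y,z])-s['tcp_pos'])*100
    print('turn',best.round(2),'shift',sh.round(2));return best,sh
def yawof(s): 
    v=q2R(s['orientation']).apply([1,0,0]);return np.degrees(np.arctan2(v[1],v[0]))
E
python3 - <<'E'
from h import *
p,d,c=snap('wrist','w0')
s=env.get_state();Rc=q2R(s['orientation'])
print('cam in tool',Rc.inv().apply(c['origin']-s['tcp_pos']), (Rc.inv()*q2R(c['orientation'])).as_matrix().round(3),c['fx'],yawof(s))
ct=env.get_calibration('top')
for n,u,v,z in [('stackL',236,275,.018),('stackR',206,367,.018),('handle',220,317,.09),('tray',410,233,.012),('rack',318,362,.024),('bay',465,362,.008),('wt2',505,370,.06),('stage',601,325,.048),('jar',409,320,.058),('drop',508,268,.085)]:
    print(n,plane(ct,[[u/1.5625,v/1.5625]],z).round(3))
E
```

```text
cam in tool [ 0.07600637 -0.00039772 -0.14354675] [[ 0.     0.954  0.299]
 [ 1.    -0.     0.   ]
 [ 0.     0.299 -0.954]] 274.96262159446906 17.865373263113863
stackL [[0.593 0.369 0.018]]
stackR [[0.394 0.424 0.018]]
handle [[0.498 0.38  0.09 ]]
tray [[ 0.695 -0.005  0.012]]
rack [[0.411 0.184 0.024]]
bay [[ 0.418 -0.13   0.008]]
wt2 [[ 0.404 -0.209  0.06 ]]
stage [[ 0.502 -0.413  0.048]]
jar [[ 0.503 -0.007  0.058]]
drop [[ 0.614 -0.209  0.085]]
```

View pics/w0.png

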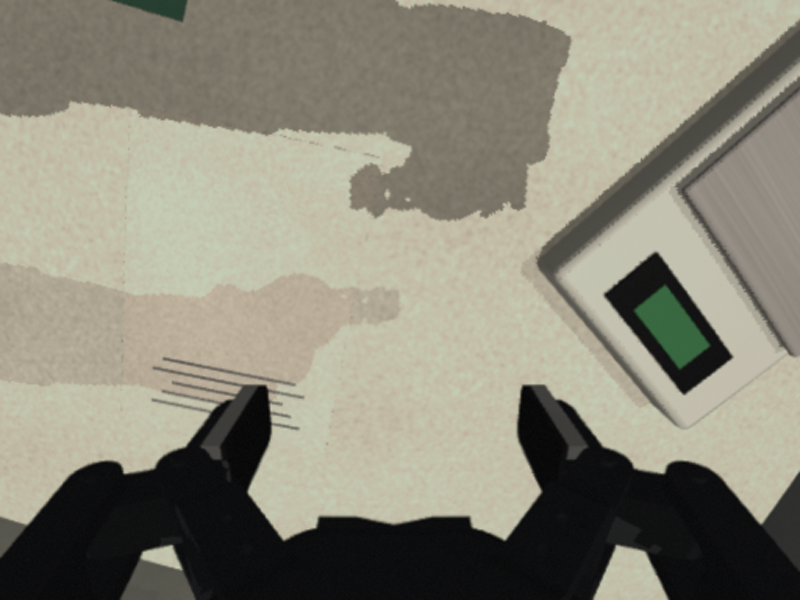

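The wrist view shows the open fingers at about (240,420) and (540,420), with the camera looking along tool +x. I'll hover over the right half, then the left half.

```bash
python3 -c "
from h import *
go(.44,-.28,.32,0)"
```

```text
turn [-0.08  0.   17.87] shift [ 33.28 -17.33  -8.91]
```

Emit:
carry_out(steps=[[[0,0,4],[3,-1.5,-2],0],[[0,0,8],[9,-4.5,-5],0],[[0,0,12],[15,-8,-8.9],0],[[0,0,17.9],[21,-11,-8.9],0],[[0,0,17.9],[27,-14,-8.9],0],[[0,0,17.9],[31.5,-16.5,-8.9],0],[[0,0,17.9],[33.3,-17.3,-8.9],0],[[0,0,17.9],[33.3,-17.3,-8.9],0]])

```text
clock: 1.15
tcp_pos: [0.4419, -0.2781, 0.32]
orientation: [-0.0, 1.0, 0.002, -0.0]
wrist_force: [0.7, -0.7, -0.4]
finger_gap: 0.0854
grip_force: 0.0
```

```bash
python3 -c "
from h import *
print(env.get_state()['tcp_pos'],yawof(env.get_state()))
snap('wrist','w1');go(.44,.28,.32,0)"
```

```text
[ 0.44185129 -0.27814914  0.32003085] 0.2567280915807658
turn [-0.01  0.04  0.15] shift [ 5.000e-02 -5.594e+01  1.000e-02]
```

View pics/w1.png

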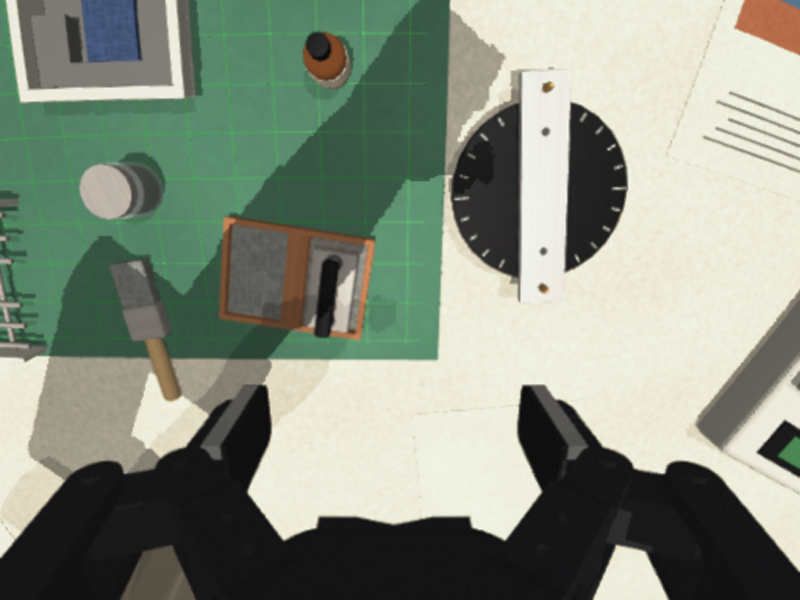

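This shows the free bay's grey felt at (257,271), and the dowels at (547,87) and (543,288). The jar is at (106,190) and the dropper at (320,45). Now the left side.

Emit:
carry_out(steps=[[[0,0,0],[0,-3,0],0],[[0,0,0],[0,-9,0],0],[[0,0,0],[0,-15.2,0],0],[[0,0,0],[0,-21.4,0],0],[[0,0,0],[0,-27.6,0],0],[[0,0,0],[0,-33.8,0],0],[[0,0,0],[0,-40,0],0],[[0,0,0],[0,-46.2,0],0]])

```text
clock: 2.2
tcp_pos: [0.4429, 0.1158, 0.3202]
orientation: [-0.018, 0.999, 0.029, -0.001]
wrist_force: [0.6, -0.2, -0.4]
finger_gap: 0.0852
grip_force: 0.0
```

Emit:
carry_out(steps=[[[0,0,0],[0,-5,0],0],[[0,0,0],[0,-8,0],0],[[0,0,0],[0,-10,0],0],[[0,0,0],[0,-10,0],0],[[0,0,0],[0,-10,0],0],[[0,0,0],[0,-10,0],0],[[0,0,0],[0,-10,0],0],[[0,0,0],[0,-10,0],0]])

```text
clock: 3.2
tcp_pos: [0.4443, 0.1605, 0.3239]
orientation: [-0.039, 0.997, 0.063, -0.004]
wrist_force: [0.1, -0.7, -0.1]
finger_gap: 0.0857
grip_force: 0.0
```

```bash
python3 -c "
from h import *
print(env.get_state()['tcp_pos'],yawof(env.get_state()))
snap('wrist','w2')"
```

```text
[0.44430069 0.16051559 0.32386787] 7.254545844828886
```

View pics/w2.png

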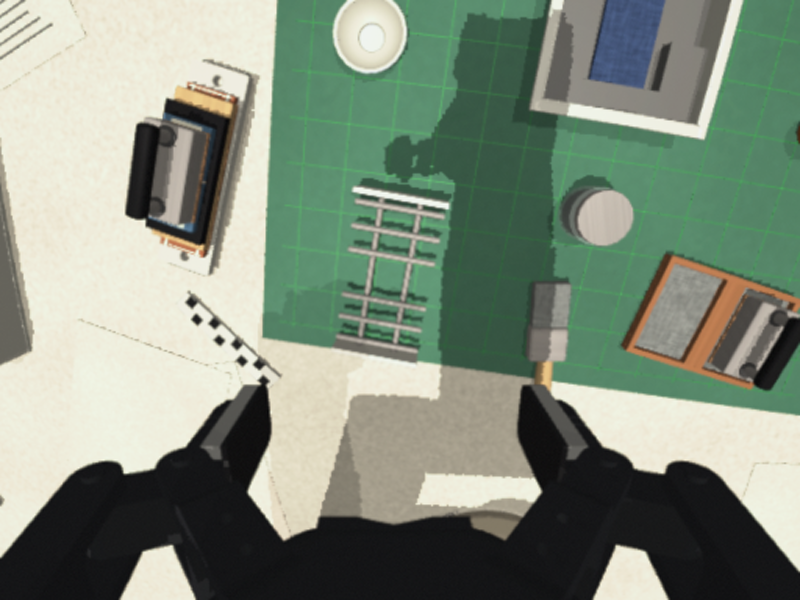

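```bash
python3 -c "
from h import *
s=env.get_state();print(s['joint_pos'].round(3),yawof(s))
c=np.load('w2_c.npy',allow_pickle=True).item();k=1.5625
f=lambda l,z:plane(c,np.array(l)/k,z)
h=f([(147,125),(138,214)],.117);print('handle ends z.117',h.round(4),h.mean(0))
P=f([(216,79),(184,256)],.024);print('holes white z.024',P.round(4),P.mean(0),np.linalg.norm(P[0]-P[1]))
W=f([(354,188),(449,205),(337,340),(416,359)],.036);print('rack wall top corners',W.round(4),W.mean(0))
B=f([(676,263),(722,276),(684,360),(638,345)],.008);print('felt',B.round(4),B.mean(0))
T=f([(595,79),(660,88)],.012);print('pocket near',T.round(4))
J=f([(606,217)],.058);print('jar',J)
c=np.load('w1_c.npy',allow_pickle=True).item()
D=f([(547,86),(543,287)],.062);print('dowels',D.round(4),D.mean(0),np.linalg.norm(D[0]-D[1]))
B=f([(231,224),(289,232),(280,324),(226,314)],.008);print('felt',B.round(4),B.mean(0))
J=f([(106,191),(318,43)],.058);print('jar,drop',J)
"
```

```text
[ 0.126  0.095 -0.006  1.473  0.079  3.141] 7.25824245712983
handle ends z.117 [[0.5319 0.3906 0.117 ]
 [0.4586 0.4014 0.117 ]] [0.4952855  0.39599694 0.117     ]
holes white z.024 [[0.5847 0.3784 0.024 ]
 [0.4023 0.413  0.024 ]] [0.49347525 0.39572176 0.024     ] 0.18563960636058185
rack wall top corners [[0.4981 0.2298 0.036 ]
 [0.4942 0.1354 0.036 ]
 [0.3357 0.2325 0.036 ]
 [0.3272 0.144  0.036 ]] [0.41380053 0.18540975 0.036     ]
felt [[ 0.4673 -0.1137  0.008 ]
 [ 0.4612 -0.1671  0.008 ]
 [ 0.3609 -0.1583  0.008 ]
 [ 0.3707 -0.1011  0.008 ]] [ 0.4150266  -0.13506142  0.008     ]
pocket near [[ 0.6281  0.0162  0.012 ]
 [ 0.6293 -0.0466  0.012 ]]
jar [[ 0.50507177 -0.00749818  0.058     ]]
dowels [[ 0.5926 -0.4092  0.062 ]
 [ 0.4139 -0.4232  0.062 ]] [ 0.5032414 -0.4161645  0.062    ] 0.17930424883807106
felt [[ 0.4672 -0.1057  0.008 ]
 [ 0.4586 -0.167   0.008 ]
 [ 0.3553 -0.1499  0.008 ]
 [ 0.3668 -0.0894  0.008 ]] [ 0.41197036 -0.12801484  0.008     ]
jar,drop [[ 0.50440069 -0.00742411  0.058     ]
 [ 0.62536581 -0.21299358  0.058     ]]
```

The wrist joint is at its +180° limit. With yaw = 180° + j1 − j6, I'll work with the tool x axis toward the base (yaw about 170–190°) from here on. The stack's yaw is about −10.7°, which makes the tool yaw 169.3°.

```bash
python3 - <<'E'
s=open('h.py').read()
s=s.replace("for k in(0,180):","for k in(0,):")
open('h.py','w').write(s)
from h import *
go(.50,.36,.32,169.3)
E
```

```text
turn [  -1.2    -6.34 -161.93] shift [  8.05 -18.99   1.86]
```

Emit:
carry_out(steps=[[[-0.1,-0.4,-10],[0.5,-1,0.2],0],[[-0.2,-0.8,-20.5],[2,-4,0.5],0],[[-0.2,-1.2,-31],[3,-7,0.8],0],[[-0.3,-1.6,-41.5],[4,-10,1],0],[[-0.4,-2,-52],[5,-13,1.2],0],[[-0.5,-2.4,-62.5],[6.5,-16,1.5],0],[[-0.5,-2.9,-73],[7.5,-18,1.8],0],[[-0.6,-3.3,-83],[8,-19,1.9],0]])

```text
clock: 4.25
tcp_pos: [0.4997, 0.3613, 0.3188]
orientation: [-0.025, 0.702, 0.712, -0.003]
wrist_force: [-0.5, 0.0, 0.1]
finger_gap: 0.0854
grip_force: 0.0
```

```bash
python3 -c "
from h import *
s=env.get_state();print(s['joint_pos'].round(3),yawof(s))
go(.50,.36,.32,169.3)"
```

```text
[0.473 0.415 0.405 1.583 0.046 2.03 ] 90.7177118250192
turn [ -0.69  -3.1  -78.53] shift [-0.13  0.02 -0.12]
```

Emit:
carry_out(steps=[[[-0.1,-0.4,-10],[0,0,-0.1],0],[[-0.2,-0.8,-20.5],[0,0,-0.1],0],[[-0.3,-1.2,-31],[0,0,-0.1],0],[[-0.4,-1.6,-41.5],[0,0,-0.1],0],[[-0.5,-2,-52],[0,0,-0.1],0],[[-0.6,-2.4,-62.5],[0,0,-0.1],0],[[-0.7,-2.9,-73],[0,0,-0.1],0],[[-0.7,-3.1,-78.5],[0,0,-0.1],0]])

```text
clock: 5.25
tcp_pos: [0.4995, 0.3601, 0.3205]
orientation: [0.0, 0.095, 0.995, 0.0]
wrist_force: [-0.9, -0.6, 0.5]
finger_gap: 0.0855
grip_force: 0.0
```

```bash
python3 -c "
from h import *
s=env.get_state();print(s['tcp_pos'],s['joint_pos'].round(3),yawof(s))
snap('wrist','w3')"
```

```text
[0.49950333 0.36014603 0.32052959] [ 0.494  0.396  0.381  1.556 -0.     0.685] 169.10756697664263
```

View pics/w3.png

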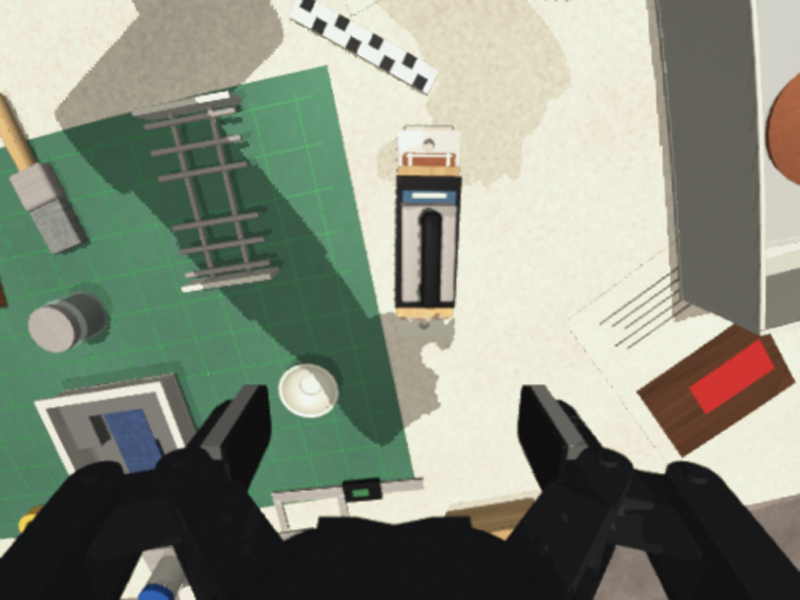

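The stack fills (397–460, 125–320), nearly vertical. The handle runs (430,208)–(430,306). I'll measure each layer by depth-segmenting at its known height.

```bash
cat >> h.py <<'E'
def cloud(d,c):
    v,u=np.mgrid[0:d.shape[0],0:d.shape[1]];uv=np.c_[u.ravel(),v.ravel()]
    fw=q2R(c['orientation']).apply([0,0,-1]);r=rays(c,uv);r/= (r@fw)[:,None]
    return (c['origin']+r*d.ravel()[:,None]).reshape(d.shape+(3,))
def layer(tag,box,z,tol=.004,show=True):
    """box u0,v0,u1,v1 in 800x600 px: mask by depth height, min-area rect of ray-cast points on plane z"""
    f=np.load(tag+'.npz');c=np.load(tag+'_c.npy',allow_pickle=True).item()
    C=cloud(f['d'],c);m=(abs(C[...,2]-z)<tol)&(f['d']>0)
    b=(np.array(box)/1.5625).astype(int);k=np.zeros_like(m);k[b[1]:b[3],b[0]:b[2]]=1
    v,u=np.nonzero(m&k)
    if len(u)<10: print('few',len(u));return
    P=plane(c,np.c_[u,v],z)[:,:2]
    (cx,cy),(w,h),a=cv2.minAreaRect((P*1000).astype(np.float32))
    if w<h: a+=90;w,h=h,w
    a=(a+90)%180-90
    print(f'z{z} n{len(u)} c=({cx:.1f},{cy:.1f}) size {w:.1f}x{h:.1f} yaw {a:.2f}')
E
python3 - <<'E'
from h import *
B=(370,100,490,345)
f=np.load('w3.npz');c=np.load('w3_c.npy',allow_pickle=True).item();C=cloud(f['d'],c)
for u,v in[(430,250),(405,250),(430,196),(428,142),(500,250),(430,171)]: print(u,v,C[int(v/1.5625),int(u/1.5625)].round(4))
layer('w3',B,.131);layer('w3',B,.098);layer('w3',B,.068,.003);layer('w3',B,.059,.003);layer('w3',B,.047,.004);layer('w3',B,.024,.003)
k=1.5625
for n,l,z in[('handle',[(430,213),(430,306)],.131),('plate black',[(397,178),(460,178),(455,307),(397,307)],.059),('holes',[(429,143),(424,322)],.024)]:
    P=plane(c,np.array(l)/k,z);print(n,P.round(4).tolist(),P.mean(0).round(4))
s=env.get_state();print(s['wrist_force'])
E
```

```text
430 250 [0.4853 0.3917 0.1319]
405 250 [0.4871 0.3724 0.1006]
430 196 [0.4482 0.4031 0.069 ]
428 142 [0.3989 0.413  0.012 ]
500 250 [0.5236 0.4736 0.0017]
430 171 [0.4272 0.4084 0.0475]
z0.131 n806 c=(494.7,390.8) size 76.3x15.8 yaw -9.87
z0.098 n1330 c=(495.2,391.1) size 84.3x45.0 yaw -10.57
z0.068 n298 c=(492.4,392.5) size 99.8x48.1 yaw -12.02
z0.059 n928 c=(492.8,392.7) size 126.6x60.1 yaw -11.66
z0.047 n464 c=(495.3,392.6) size 148.6x57.6 yaw -11.14
z0.024 n940 c=(494.3,394.7) size 210.4x60.4 yaw -11.27
handle [[0.4574, 0.3967, 0.131], [0.5307, 0.3845, 0.131]] [0.494  0.3906 0.131 ]
plate black [[0.4282, 0.3773, 0.059], [0.4388, 0.4335, 0.059], [0.5594, 0.4107, 0.059], [0.5486, 0.3544, 0.059]] [0.4938 0.394  0.059 ]
holes [[0.4022, 0.414, 0.024], [0.5817, 0.3782, 0.024]] [0.4919 0.3961 0.024 ]
[0.20366321 0.01479581 0.0725358 ]
```

```bash
python3 -c "
from h import *
go(.495,.391,.106,169.6)"
```

```text
turn [ 0.03  0.04 -0.37] shift [ 1.03  2.94 21.46]
```

Emit:
carry_out(steps=[[[0,0,-0.4],[0.4,1,3],0],[[0,0,-0.4],[0.8,2,8],0],[[0,0,-0.4],[1,2.9,13],0],[[0,0,-0.4],[1,2.9,17],0],[[0,0,-0.4],[1,2.9,20],0],[[0,0,-0.4],[1,2.9,21.4],0],[[0,0,-0.4],[1,2.9,21.4],255],[[0,0,-0.4],[1,2.9,21.4],255]], force=70)

```text
clock: 6.3
tcp_pos: [0.4965, 0.3911, 0.1082]
orientation: [0.001, 0.094, 0.996, 0.001]
wrist_force: [-0.1, 0.5, -0.3]
finger_gap: 0.0518
grip_force: 0.0
```

Emit:
carry_out(steps=[[[0,0,0],[0,0,0],255],[[0,0,0],[0,0,0],255],[[0,0,0],[0,0,0],255],[[0,0,0],[0,0,-1],255],[[0,0,0],[0,0,-3],255],[[0,0,0],[0,0,-6],255],[[0,0,0],[0,0,-8],255],[[0,0,0],[0,0,-8],255]])

```text
clock: 7.3
tcp_pos: [0.4958, 0.3908, 0.1876]
orientation: [0.001, 0.093, 0.996, 0.001]
wrist_force: [0.5, 0.7, -6.8]
finger_gap: 0.0143
grip_force: 68.8
```

```bash
python3 - <<'E'
from h import *
s=env.get_state();print(s['tcp_pos'],s['grip_force'],s['finger_gap'],s['wrist_force'],yawof(s),s['joint_pos'].round(2))
# bay from w1 : felt at z .008
layer('w1',(215,205,300,335),.008,.003);layer('w1',(215,205,385,345),.016,.0025)
layer('w1',(290,220,385,345),.038,.004);layer('w1',(300,240,350,345),.071,.005)
layer('w2',(330,170,460,370),.036,.004);layer('w2',(330,170,460,370),.024,.0025)
layer('w3',(130,80,285,300),.036,.004);layer('w3',(130,80,285,300),.024,.0025)
layer('w1',(510,60,580,310),.048,.004);layer('w1',(440,60,640,310),.038,.003)
E
```

```text
[0.49581043 0.39075997 0.1875538 ] 68.78153085708618 0.014338961052934413 [ 0.45339447  0.73624095 -6.81119754] 169.27926099986644 [ 0.54  0.44  0.12  1.25 -0.    0.73]
z0.008 n2007 c=(416.6,-130.1) size 109.6x71.6 yaw -9.28
z0.016 n1791 c=(408.2,-170.4) size 158.5x113.0 yaw 80.33
z0.038 n904 c=(401.5,-212.6) size 84.6x44.6 yaw -9.18
z0.071 n533 c=(402.3,-212.3) size 78.1x16.1 yaw -8.94
z0.036 n476 c=(408.2,188.2) size 181.0x95.1 yaw -2.84
z0.024 n1223 c=(410.5,187.5) size 176.3x95.0 yaw -2.54
z0.036 n570 c=(408.7,187.7) size 181.1x97.7 yaw -2.51
z0.024 n1417 c=(409.0,188.4) size 178.2x95.7 yaw -2.61
z0.048 n4403 c=(502.0,-418.7) size 215.0x46.0 yaw 4.75
z0.038 n6617 c=(502.0,-418.9) size 171.0x170.7 yaw -44.13
```

```bash
python3 -c "
from h import *
go(.4165,-.1295,.15,170.7)"
```

```text
turn [ 0.08  0.09 -1.42] shift [ -1.88 -52.6    3.68]
```

Emit:
carry_out(steps=[[[0,0,0],[0,-1,0],255],[[0,0,0],[-0.1,-3.5,0],255],[[0,0,0],[-0.3,-7.5,0],255],[[0,0,0],[-0.4,-12,0],255],[[0,0,0],[-0.6,-17,0],255],[[0,0,0],[-0.8,-22,0],255],[[0,0,-0.5],[-1,-27,0],255],[[0,0,-1],[-1.2,-32,0],255]])

```text
clock: 8.3
tcp_pos: [0.4456, 0.072, 0.185]
orientation: [-0.001, 0.085, 0.996, -0.0]
wrist_force: [0.5, 0.3, -6.6]
finger_gap: 0.0146
grip_force: 69.0
```

Emit:
carry_out(steps=[[[0,0,0],[-0.1,-5,0],255],[[0,0,0],[-0.3,-10,0],255],[[0,0,-0.4],[-0.5,-14.5,0],255],[[0,0,-0.4],[-0.6,-18,0],255],[[0,0,-0.4],[-0.7,-20,0],255],[[0,0,-0.4],[-0.7,-20.6,1],255],[[0,0,-0.4],[-0.7,-20.6,2.5],255],[[0,0,-0.4],[-0.7,-20.6,3.7],255]])

```text
clock: 9.3
tcp_pos: [0.4188, -0.1291, 0.1475]
orientation: [-0.001, 0.081, 0.997, 0.001]
wrist_force: [-0.1, 0.5, -6.9]
finger_gap: 0.0147
grip_force: 69.1
```

```bash
python3 -c "
from h import *
s=env.get_state();print(s['tcp_pos'],yawof(s),s['finger_gap'],s['joint_pos'].round(2))
go(.4165,-.1295,.049,170.7)
snap('wrist','w4')
layer('w4',(0,0,799,420),.071,.005)
layer('w4',(0,0,799,420),.016,.002)
"
```

```text
[ 0.41876505 -0.12906917  0.14746644] 170.73093992953383 0.014735166047432793 [-0.48  0.1  -0.44  1.04  0.   -0.32]
turn [ 0.09 -0.1   0.03] shift [ 0.2  -0.1   9.85]
z0.071 n1643 c=(400.9,-210.8) size 76.8x17.0 yaw -9.02
z0.016 n4668 c=(397.8,-138.4) size 566.5x247.9 yaw -84.36
```

View pics/w4.png

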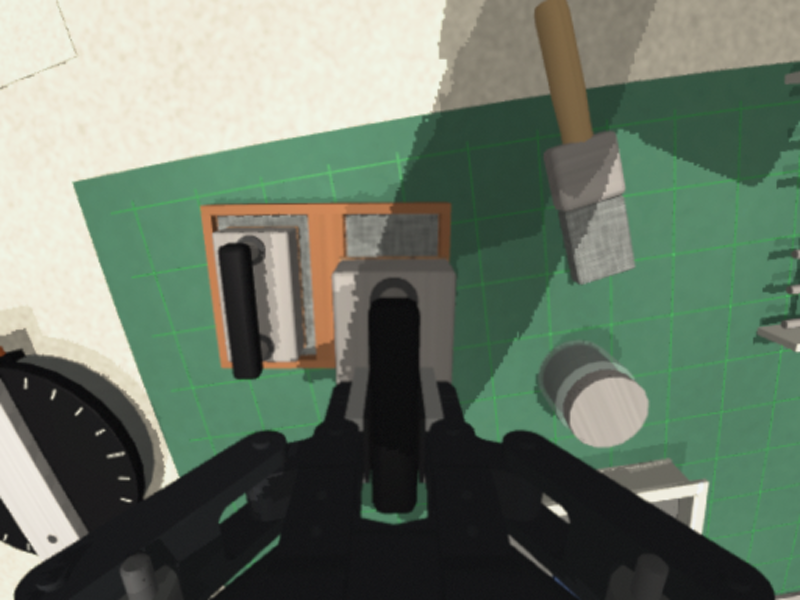

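The weight hangs aligned over the free bay (felt at (395,235)) and the neighbour is clear. Lowering now.

Emit:
carry_out(steps=[[[0,0,0],[0.2,0,1.5],255],[[0,0,0],[0.2,0,4],255],[[0,0,0],[0.2,0,6.5],255],[[0,0,0],[0.2,0,8.3],255],[[0,0,0],[0.2,0,9.2],255],[[0,0,0],[0.2,0,9.6],255],[[0,0,0],[0.2,0,9.8],255],[[0,0,0],[0.2,0,9.8],255]])

```text
clock: 10.35
tcp_pos: [0.4183, -0.1301, 0.0518]
orientation: [0.001, 0.081, 0.997, 0.0]
wrist_force: [0.0, -0.5, -7.0]
finger_gap: 0.0147
grip_force: 69.0
```

```bash
python3 -c "
from h import *
s=env.get_state();print(s['tcp_pos'],s['wrist_force'],s['finger_gap'])
"
```

```text
[ 0.41832001 -0.13013104  0.05181628] [ 0.03950257 -0.54769185 -7.029189  ] 0.01467538237686432
```

Emit:
carry_out(steps=[[[0,0,0],[0.1,0,0.2],255],[[0,0,0],[0.1,0,0.3],255],[[0,0,0],[0.1,0,0.4],255],[[0,0,0],[0.1,0,0.45],255],[[0,0,0],[0.1,0,0.45],255],[[0,0,0],[0.1,0,0.45],0],[[0,0,0],[0.1,0,0.45],0],[[0,0,0],[0.1,0,0.45],0]])

```text
clock: 11.35
tcp_pos: [0.4174, -0.13, 0.0471]
orientation: [0.001, 0.081, 0.997, 0.0]
wrist_force: [-0.0, -0.2, -0.3]
finger_gap: 0.0686
grip_force: 0.0
```

Emit:
carry_out(steps=[[[0,0,0],[0,0,0],0],[[0,0,0],[0,0,-1],0],[[0,0,0],[0,0,-4],0],[[0,0,0],[0,0,-9],0],[[0,0,0],[0,0,-14],0],[[0,0,0],[0,0,-18],0],[[0,0,0],[0,0,-20],0],[[0,0,0],[0,0,-20],0]])

```text
clock: 12.35
tcp_pos: [0.4178, -0.1304, 0.2489]
orientation: [0.002, 0.081, 0.997, -0.001]
wrist_force: [0.2, -0.2, -0.9]
finger_gap: 0.0857
grip_force: 0.0
```

```bash
python3 -c "
from h import *
s=env.get_state();print(s['tcp_pos'],s['wrist_force'],s['finger_gap'])
snap('wrist','w5')
B=(200,0,799,430)
f=np.load('w5.npz');c=np.load('w5_c.npy',allow_pickle=True).item();C=cloud(f['d'],c)
m=(C[...,2]>.03)&(C[...,2]<.09)&(f['d']>0);print(m.sum())
uv=(proj(c,[[.4154,-.1295,.038],[.403,-.212,.07]])*1.5625);print(uv)
u,v=uv[0];b=(u-70,v-110,u+70,v+110)
layer('w5',b,.038,.003);layer('w5',b,.071,.004)
layer('w5',(0,0,799,590),.052,.003)
layer('w5',(0,0,799,590),.040,.002)
go(.50,.36,.26,168.5)
"
```

```text
[ 0.4177857  -0.13036618  0.24890987] [ 0.24142826 -0.15187898 -0.891406  ] 0.08565747810109617
17757
[[394.1948859  265.06774277]
 [286.09661926 275.24585925]]
z0.038 n1437 c=(412.7,-148.8) size 83.9x82.8 yaw 80.70
z0.071 n822 c=(415.5,-130.3) size 77.3x15.2 yaw -8.93
z0.052 n1868 c=(502.5,-214.5) size 446.3x259.5 yaw -83.71
z0.04 n8523 c=(449.8,-120.1) size 665.6x503.3 yaw 65.16
turn [0.   0.13 2.18] shift [-0.25 49.7  -1.26]
```

The weight is in the bay, seated at handle (415.5, −130.3) with the top at 71 mm. Back to the stack.

Emit:
carry_out(steps=[[[0,0,0.2],[0,2,-0.2],0],[[0,0,0.5],[0,7,-0.5],0],[[0,0,0.8],[0,13,-0.8],0],[[0,0,1],[0,19,-1],0],[[0,0,1.5],[-0.1,25,-1],0],[[0,0,2],[-0.1,31,-1],0],[[0,0,2],[-0.2,37,-1],0],[[0,0,2.2],[-0.2,43,-1],0]])

```text
clock: 13.4
tcp_pos: [0.4878, 0.2959, 0.2553]
orientation: [-0.001, 0.1, 0.995, -0.0]
wrist_force: [2.1, -0.2, 0.2]
finger_gap: 0.0852
grip_force: 0.0
```

Emit:
carry_out(steps=[[[0,0,0],[0,4,0],0],[[0,0,0],[0,6,0],0],[[0,0,0],[0,6.7,0],0],[[0,0,0],[0,6.7,0],0],[[0,0,0],[0,6.7,0],0],[[0,0,0],[0,6.7,0],0],[[0,0,0],[0,6.7,0],0],[[0,0,0],[0,6.7,0],0]])

```text
clock: 14.4
tcp_pos: [0.5019, 0.3595, 0.2574]
orientation: [0.0, 0.101, 0.995, 0.0]
wrist_force: [-0.5, -0.0, -0.1]
finger_gap: 0.0855
grip_force: 0.0
```

```bash
python3 -c "
from h import *
s=env.get_state();print(s['tcp_pos'],yawof(s))
snap('wrist','w6')
c=np.load('w6_c.npy',allow_pickle=True).item()
u,v=(proj(c,[[.4928,.3927,.059]])*1.5625)[0];print(u,v)
B=(u-75,v-190,u+75,v+190)
for z in(.068,.059,.047,.024): layer('w6',B,z,.0025)
"
```

```text
[0.50191501 0.35946421 0.25737711] 168.45273682924503
431.50443397131994 253.2690362763647
z0.068 n3037 c=(493.0,392.7) size 99.2x48.1 yaw -11.63
z0.059 n1506 c=(492.8,393.3) size 125.6x59.3 yaw -11.47
z0.047 n561 c=(495.2,392.9) size 147.0x56.8 yaw -11.42
z0.024 n1215 c=(493.5,395.0) size 210.4x59.8 yaw -11.42
```

View pics/w6.png

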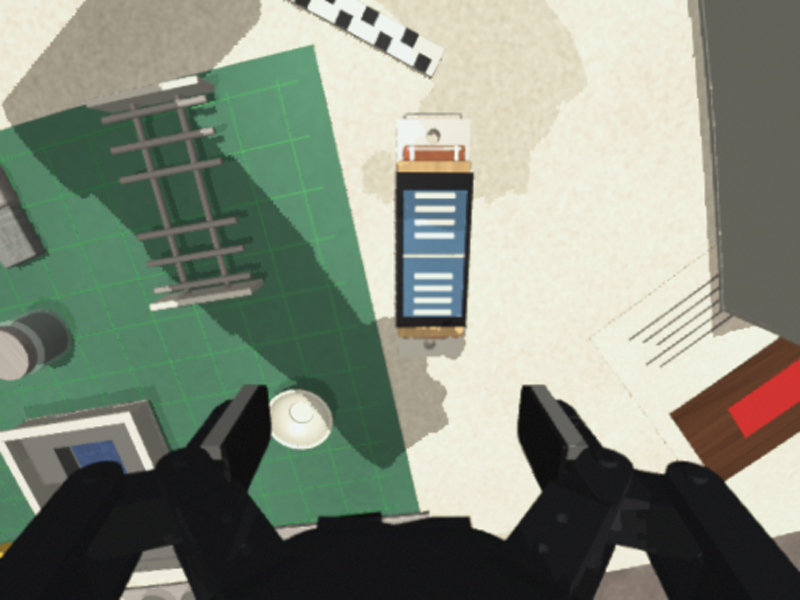

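The black plate is clear to grip: centre (492.8, 393), yaw −11.5°. I'll check the real fingertip height relative to the TCP from the depth image before picking the grip height.

```bash
python3 -c "
from h import *
for t,box in(('w6',None),('w4',None)):
    f=np.load(t+'.npz');c=np.load(t+'_c.npy',allow_pickle=True).item();C=cloud(f['d'],c)
    # tool frame from camera: cam in tool offset
    Rt=q2R(c['orientation'])*R.from_matrix([[0,.954,.299],[1,0,0],[0,.299,-.954]]).inv()
    o=c['origin']-Rt.apply([.0760,-.0004,-.1435])
    P=Rt.inv().apply((C-o).reshape(-1,3)).reshape(C.shape)
    m=(f['d']>0)&(P[...,2]<.03)&(abs(P[...,0])<.02)&(abs(P[...,1])<.07)&(P[...,2]>-.06)
    Q=P[m];
    for sgn in(-1,1):
        q=Q[Q[:,1]*sgn>(.035 if t=='w6' else .010)];print(t,sgn,len(q),np.percentile(q[:,2],[95,99,100]).round(4),q[np.argmax(q[:,2])].round(4))
go(.493,.393,.045,168.5)
"
```

```text
w6 -1 2497 [-0.0192 -0.0156 -0.0136] [ 0.0064 -0.0433 -0.0136]
w6 1 2484 [-0.0192 -0.0155 -0.0134] [ 0.0039  0.0429 -0.0134]
w4 -1 4305 [0.0094 0.0101 0.012 ] [ 0.0197 -0.0238  0.012 ]
w4 1 4134 [0.0094 0.0101 0.0124] [0.0071 0.0225 0.0124]
turn [ 0.04  0.04 -0.04] shift [ 1.55  3.08 21.23]
```

Emit:
carry_out(steps=[[[0,0,0],[0.5,1,4],0],[[0,0,0],[1,2,9],0],[[0,0,0],[1.5,3.1,14],0],[[0,0,0],[1.5,3.1,18],0],[[0,0,0],[1.55,3.1,20.3],0],[[0,0,0],[1.55,3.1,21.2],0],[[0,0,0],[1.55,3.1,21.5],0],[[0,0,0],[1.55,3.1,21.5],0]])

```text
clock: 15.45
tcp_pos: [0.4937, 0.3937, 0.0432]
orientation: [0.001, 0.1, 0.995, 0.001]
wrist_force: [0.3, -0.3, -0.3]
finger_gap: 0.0855
grip_force: 0.0
```

```bash
python3 -c "
from h import *
go(.493,.393,.0425,168.5)
"
```

```text
turn [ 0.1   0.11 -0.03] shift [ 0.05 -0.09  0.07]
```

Close with a moderate force, then lift slightly.

Emit:
carry_out(steps=[[[0,0,0],[0,-0.05,0.05],255],[[0,0,0],[0,-0.05,0.05],255],[[0,0,0],[0,-0.05,0.05],255],[[0,0,0],[0,-0.05,0.05],255],[[0,0,0],[0,-0.05,0.05],255],[[0,0,0],[0,-0.05,-0.2],255],[[0,0,0],[0,-0.05,-0.6],255],[[0,0,0],[0,-0.05,-1],255]], force=40)

```text
clock: 16.45
tcp_pos: [0.4926, 0.3927, 0.0519]
orientation: [-0.0, 0.1, 0.995, 0.0]
wrist_force: [0.1, 0.3, -1.8]
finger_gap: 0.0589
grip_force: 43.6
```

Emit:
carry_out(steps=[[[0,0,0],[0,0,-1],255],[[0,0,0],[0,0,-3],255],[[0,0,0],[0,0,-6],255],[[0,0,0],[0,0,-9],255],[[0,0,0],[0,0,-12],255],[[0,0,0],[0,0,-14],255],[[0,0,0],[0,0,-15],255],[[0,0,0],[0,0,-15],255]])

```text
clock: 17.45
tcp_pos: [0.493, 0.393, 0.2029]
orientation: [0.001, 0.1, 0.995, 0.001]
wrist_force: [0.5, 0.2, -2.0]
finger_gap: 0.0587
grip_force: 43.7
```

```bash
python3 -c "
from h import *
s=env.get_state();print(s['tcp_pos'],yawof(s),s['wrist_force'],s['finger_gap'],s['grip_force'])
p,d,c=snap('wrist','w7')
B=(300,80,500,400)
for z in(.047,.024): layer('w7',B,z,.0025)
ct=snap('top','t1')[2]
C=cloud(np.load('t1.npz')['d'],ct);P=C.reshape(-1,3)
m=(P[:,0]>.56)&(P[:,0]<.82)&(abs(P[:,1]+.003)<.12)
import collections
for z,t in((.040,.004),(.024,.003),(.012,.003)):
    q=P[m&(abs(P[:,2]-z)<t)];r=cv2.minAreaRect((q[:,:2]*1000).astype(np.float32));print('tray',z,len(q),r)
"
```

```text
[0.49303697 0.3929505  0.20286122] 168.47814435485557 [ 0.50128221  0.22714624 -1.9876905 ] 0.0586996435803814 43.67577373981476
z0.047 n1253 c=(434.3,405.2) size 57.6x23.9 yaw 78.55
z0.024 n1050 c=(416.8,410.2) size 59.7x53.1 yaw 78.51
tray 0.04 520 ((696.3069458007812, -5.166816711425781), (161.82106018066406, 214.8893585205078), 89.14900207519531)
tray 0.024 732 ((697.591552734375, -5.3131103515625), (142.55006408691406, 191.7293701171875), 89.0928726196289)
tray 0.012 454 ((689.9103393554688, 3.8816986083984375), (164.1690216064453, 182.81961059570312), 71.14027404785156)
```

View pics/w7.png

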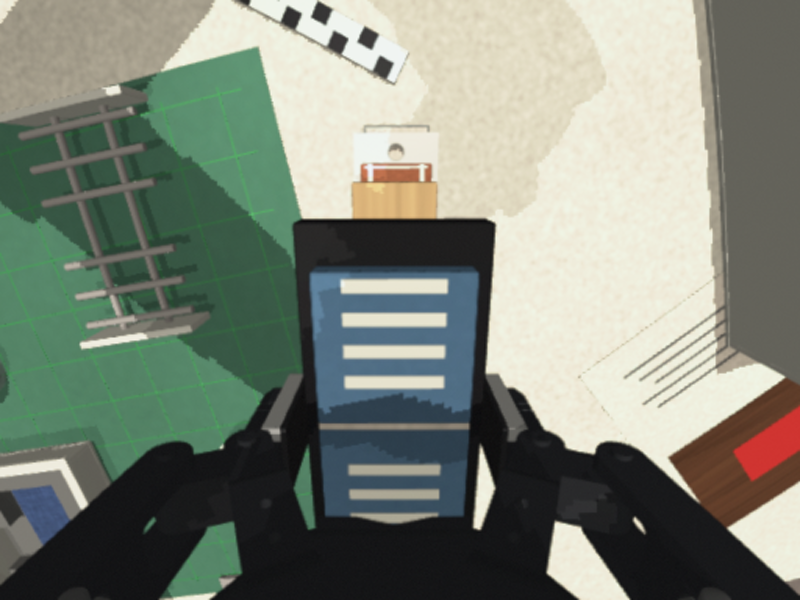

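The plate and tile are held level, alone, with the board left behind. The tray measures about (697, −5) mm, yaw −0.9°, from the top camera. I'll stop beside the tray for a finer look.

```bash
python3 -c "
from h import *
go(.715,.17,.24,179.1)
"
```

```text
turn [ -0.02  -0.03 -10.62] shift [-26.26 -17.36  -3.88]
```

Emit:
carry_out(steps=[[[0,0,-1],[-1.5,-1,-0.5],255],[[0,0,-2.5],[-5,-3.3,-1.5],255],[[0,0,-4.5],[-9.5,-6.3,-2.5],255],[[0,0,-6.5],[-14,-9.3,-3.5],255],[[0,0,-8.5],[-18.5,-12.3,-3.9],255],[[0,0,-10],[-22.5,-15,-3.9],255],[[0,0,-10.6],[-25.3,-16.8,-3.9],255],[[0,0,-10.6],[-26.3,-17.4,-3.9],255]])

```text
clock: 18.55
tcp_pos: [0.7165, 0.1675, 0.2387]
orientation: [-0.001, 0.009, 1.0, -0.0]
wrist_force: [0.0, -0.4, -2.3]
finger_gap: 0.0588
grip_force: 43.7
```

```bash
python3 -c "
from h import *
s=env.get_state();print(s['tcp_pos'],yawof(s))
p,d,c=snap('wrist','w8')
u,v=(proj(c,[[.697,-.005,.024]])*1.5625)[0];print(u,v)
C=cloud(d,c);P=C.reshape(-1,3)
m=(d.ravel()>0)&(P[:,0]>.57)&(P[:,0]<.83)&(P[:,1]<.09)&(P[:,1]>-.11)
for z,t in((.040,.003),(.024,.0025),(.012,.003)):
    q=P[m&(abs(P[:,2]-z)<t)]
    if len(q)>10: print('tray',z,len(q),cv2.minAreaRect((q[:,:2]*1000).astype(np.float32)),q.min(0),q.max(0))
go(.697,-.005,.15,179.1)
"
```

```text
[0.71648455 0.16753023 0.23872898] 178.92617739819252
190.19708695680637 250.4437308696309
tray 0.04 4959 ((694.950927734375, -4.9626617431640625), (163.933349609375, 215.08364868164062), 89.21710968017578) [ 0.58725679 -0.08829816  0.03700281] [0.80215646 0.07832636 0.04299768]
tray 0.024 7098 ((695.087646484375, -7.785774230957031), (139.98306274414062, 193.82505798339844), 89.0210189819336) [ 0.59780353 -0.0794196   0.02153257] [0.79212958 0.06333959 0.0264996 ]
tray 0.012 4383 ((693.39208984375, -2.9633407592773438), (148.03997802734375, 196.3915252685547), 89.27532196044922) [ 0.59613426 -0.07706037  0.00901224] [0.79251204 0.07225777 0.01499946]
turn [-0.02 -0.1  -0.18] shift [  1.64 -17.26   8.89]
```

View pics/w8.png

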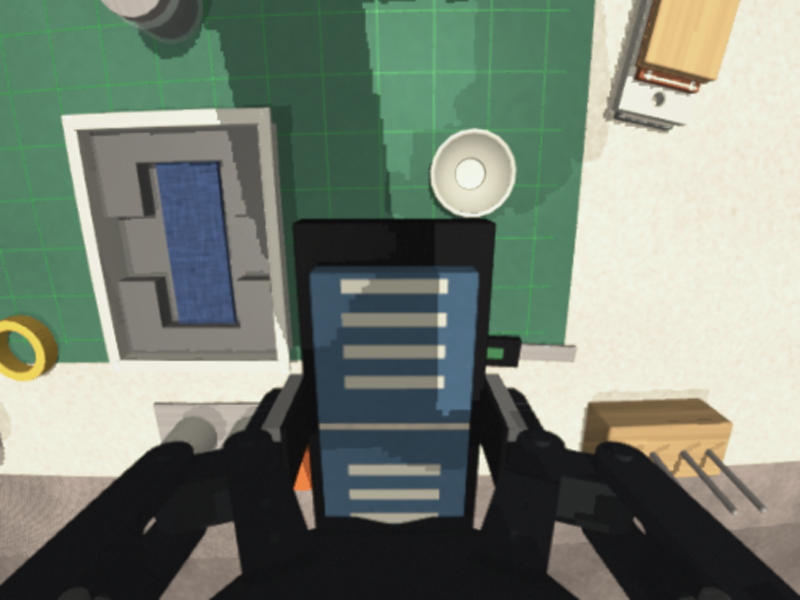

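The pocket shows at (160–237, 162–325). I'll mask its blue floor.

```bash
python3 -c "
from h import *
c=np.load('w8_c.npy',allow_pickle=True).item();f=np.load('w8.npz');p=f['p'].astype(int)
m=(p[...,2]>p[...,0]+25)&(p[...,2]>p[...,1]+10);k=np.zeros_like(m);k[95:215,90:165]=1
v,u=np.nonzero(m&k);P=plane(c,np.c_[u,v],.012)*1000
print(len(u),cv2.minAreaRect(P[:,:2].astype(np.float32)))
# foam pocket rims at z=.024: far side (left) corner & near
# corners by eye: pocket rim right edge (z .024) and left floor edge (z .012)
f=lambda l,z:plane(c,np.array(l)/1.5625,z).round(4).tolist()
print('R rim',f([(221,161),(242,325)],.024),'L floor',f([(158,165),(177,324)],.012))
"
```

```text
3887 ((695.0040283203125, -4.709300994873047), (53.17435836791992, 140.9273681640625), 89.12934112548828)
R rim [[0.6255, 0.031, 0.024], [0.7648, 0.0316, 0.024]] L floor [[0.6262, -0.0279, 0.012], [0.767, -0.0343, 0.012]]
```

```bash
python3 -c "
from h import *
c=np.load('w8_c.npy',allow_pickle=True).item();f=np.load('w8.npz');C=cloud(f['d'],c)
for v in(190,245,305):
    for u in range(95,270,6):
        q=C[int(v/1.5625),int(u/1.5625)]*1000;print(u,*q[1:].round(0).astype(int),end=' | ')
    print()
"
```

```text
95 -74 33 | 101 -74 26 | 107 -69 24 | 113 -63 25 | 119 -59 23 | 125 -53 24 | 131 -48 25 | 137 -43 25 | 143 -39 22 | 149 -41 10 | 155 -37 6 | 161 -28 13 | 167 -24 13 | 173 -19 13 | 179 -13 14 | 185 -7 14 | 191 -3 12 | 197 3 12 | 203 7 12 | 209 13 14 | 215 18 13 | 221 22 10 | 227 33 25 | 233 38 25 | 239 42 25 | 245 47 25 | 251 52 24 | 257 58 26 | 263 67 41 | 269 73 43 | 
95 -76 43 | 101 -76 36 | 107 -75 28 | 113 -77 18 | 119 -76 10 | 125 -73 6 | 131 -69 6 | 137 -63 6 | 143 -57 6 | 149 -52 5 | 155 -45 6 | 161 -39 7 | 167 -36 5 | 173 -26 14 | 179 -20 13 | 185 -15 13 | 191 -9 13 | 197 -3 13 | 203 1 13 | 209 6 13 | 215 11 12 | 221 17 12 | 227 20 6 | 233 26 6 | 239 30 6 | 245 36 6 | 251 42 8 | 257 46 5 | 263 52 6 | 269 68 40 | 
95 -119 2 | 101 -83 42 | 107 -78 41 | 113 -78 34 | 119 -76 27 | 125 -71 26 | 131 -68 25 | 137 -61 26 | 143 -56 25 | 149 -50 25 | 155 -44 26 | 161 -42 19 | 167 -41 13 | 173 -39 6 | 179 -30 13 | 185 -23 14 | 191 -17 14 | 197 -12 13 | 203 -8 12 | 209 -2 13 | 215 4 12 | 221 10 14 | 227 15 12 | 233 20 9 | 239 30 25 | 245 36 25 | 251 42 26 | 257 47 25 | 263 52 25 | 269 58 25 |
```

The pocket centre is (695, −5): walls at y = −41 and +31, and the blue floor is only a strip. Moving over it and down to 6 cm.

```bash
python3 -c "
from h import *
go(.6953,-.005,.06,179.1)
"
```

```text
turn [-0.02 -0.1  -0.18] shift [  1.79 -17.26  17.89]
```

Emit:
carry_out(steps=[[[0,0,0],[0.2,-2,0],255],[[0,0,0],[0.6,-6,0],255],[[0,0,0],[1.1,-11,1],255],[[0,-0.1,-0.2],[1.6,-15.5,4],255],[[0,-0.1,-0.2],[1.8,-17.3,8],255],[[0,-0.1,-0.2],[1.8,-17.3,13],255],[[0,-0.1,-0.2],[1.8,-17.3,16.5],255],[[0,-0.1,-0.2],[1.8,-17.3,17.9],255]])

```text
clock: 19.6
tcp_pos: [0.6921, -0.0023, 0.06]
orientation: [-0.001, 0.006, 1.0, 0.0]
wrist_force: [0.8, -0.7, -2.8]
finger_gap: 0.0591
grip_force: 43.8
```

```bash
python3 -c "
from h import *
s=env.get_state();print(s['tcp_pos'],yawof(s),s['wrist_force'])
go(.6953,-.005,.0080,179.1)
"
```

```text
[ 0.69209799 -0.00227251  0.0599517 ] 179.32700801892778 [ 0.7584526  -0.72430174 -2.75472022]
turn [ 0.05 -0.12  0.23] shift [-0.33 -0.27  5.19]
```

Emit:
carry_out(steps=[[[0,0,0],[0,0,0],255],[[0,0,0],[0,0,0.5],255],[[0,0,0],[0,0,1],255],[[0,0,0],[0,0,1.5],255],[[0,0,0],[0,0,2],255],[[0,0,0],[0,0,2],255],[[0,0,0],[0,0,2],255],[[0,0,0],[0,0,2],255]])

```text
clock: 20.6
tcp_pos: [0.6953, -0.0029, 0.0423]
orientation: [0.001, 0.006, 1.0, 0.0]
wrist_force: [0.2, -0.0, -2.6]
finger_gap: 0.0591
grip_force: 43.9
```

```bash
python3 -c "
from h import *
s=env.get_state();print(s['tcp_pos'],yawof(s),s['wrist_force'])
go(.6953,-.005,.0080,179.1)
"
```

```text
[ 0.69525368 -0.00290508  0.04232783] 179.28029507220225 [ 0.21677066 -0.03140296 -2.62351585]
turn [0.02 0.16 0.18] shift [ 0.   -0.21  3.43]
```

Emit:
carry_out(steps=[[[0,0,0],[0,-0.2,0.4],255],[[0,0,0],[0,-0.2,1],255],[[0,0,0],[0,-0.2,1.7],255],[[0,0,0],[0,-0.2,2.3],255],[[0,0,0],[0,-0.2,2.8],255],[[0,0,0],[0,-0.2,3.1],255],[[0,0,0],[0,-0.2,3.3],255],[[0,0,0],[0,-0.2,3.3],255]])

```text
clock: 21.6
tcp_pos: [0.6951, -0.0049, 0.009]
orientation: [0.001, 0.006, 1.0, 0.0]
wrist_force: [0.0, -0.4, -1.1]
finger_gap: 0.0589
grip_force: 43.9
```

```bash
python3 -c "
from h import *
s=env.get_state();print(s['tcp_pos'],yawof(s),s['wrist_force'])
go(.6953,-.005,.0080,179.1)
"
```

```text
[ 0.69509554 -0.00486097  0.00904438] 179.27916422246057 [ 0.01096026 -0.38505497 -1.08592614]
turn [0.02 0.14 0.18] shift [-0.02 -0.01  0.1 ]
```

Emit:
carry_out(steps=[[[0,0,0],[0,0,0.05],255],[[0,0,0],[0,0,0.1],255],[[0,0,0],[0,0,0.1],255],[[0,0,0],[0,0,0.1],0],[[0,0,0],[0,0,0.1],0],[[0,0,0],[0,0,0.1],0],[[0,0,0],[0,0,0.1],0],[[0,0,0],[0,0,0.1],0]])

```text
clock: 22.6
tcp_pos: [0.6951, -0.0048, 0.0081]
orientation: [0.001, 0.006, 1.0, 0.0]
wrist_force: [-0.5, -0.2, -0.6]
finger_gap: 0.0858
grip_force: 0.0
```

Emit:
carry_out(steps=[[[0,0,0],[0,0,-0.5],0],[[0,0,0],[0,0,-2],0],[[0,0,0],[0,0,-5],0],[[0,0,0],[0,0,-10],0],[[0,0,0],[0,0,-15],0],[[0,0,0],[0,0,-20],0],[[0,0,0],[0,0,-23],0],[[0,0,0],[0,0,-24],0]])

```text
clock: 23.6
tcp_pos: [0.6956, -0.0051, 0.2521]
orientation: [0.004, 0.006, 1.0, -0.0]
wrist_force: [1.1, -0.4, -0.8]
finger_gap: 0.0854
grip_force: 0.0
```

```bash
python3 -c "
from h import *
s=env.get_state();print(s['tcp_pos'],yawof(s),s['finger_gap'])
go(.50,.36,.25,168.6)
p,d,c=snap('top','t2');P=cloud(d,c).reshape(-1,3);q=p.reshape(-1,3)
cv2.imwrite('pics/t2c.png',cv2.resize(p[90:280,120:420,::-1],(800,507),interpolation=cv2.INTER_CUBIC))
"
```

```text
[ 0.69556421 -0.00505958  0.25207593] 179.280030730401 0.08540003107684772
turn [ 0.03  0.46 10.68] shift [20.01 36.26  0.04]
```

Emit:
carry_out(steps=[[[0,0,1],[1.5,2.6,0],0],[[0,0,2.5],[4,7.4,0],0],[[0,0,4.5],[7,12.6,0],0],[[0,0,6.5],[10,18,0],0],[[0,0,8.5],[13,23.4,0],0],[[0,0.2,10],[16,29,0],0],[[0,0.4,10.7],[19,34,0],0],[[0,0.4,10.7],[20,36.3,0],0]])

```text
clock: 24.65
tcp_pos: [0.4962, 0.3628, 0.2462]
orientation: [-0.004, 0.098, 0.995, -0.0]
wrist_force: [0.0, -0.7, 0.0]
finger_gap: 0.0853
grip_force: 0.0
```

```bash
python3 -c "
from h import *
s=env.get_state();print(s['tcp_pos'],yawof(s))
p,d,c=snap('wrist','w9')
u,v=(proj(c,[[.495,.393,.047]])*1.5625)[0];B=(u-75,v-190,u+75,v+190)
for z in(.047,.024): layer('w9',B,z,.0025)
ct=snap('top','t3')
C=cloud(ct[1],ct[2]);P=C.reshape(-1,3);q=ct[0].reshape(-1,3).astype(int)
m=(P[:,0]>.60)&(P[:,0]<.79)&(abs(P[:,1]+.005)<.065)
b=m&(q[:,2]>q[:,0]+25);k=P[b];print('blue',b.sum(),cv2.minAreaRect((k[:,:2]*1000).astype(np.float32)),np.median(k[:,2]))
b=m&(q.max(1)<45)
k=P[b];print('blk',b.sum(),cv2.minAreaRect((k[:,:2]*1000).astype(np.float32)),np.median(k[:,2]))
cv2.imwrite('pics/t3c.png',cv2.resize(ct[0][90:280,120:420,::-1],(800,507),interpolation=cv2.INTER_CUBIC))
go(.4953,.3927,.03,168.6)
"
```

```text
[0.49616753 0.36276552 0.24615095] 168.77166591043377
z0.047 n5018 c=(495.5,393.4) size 147.1x57.3 yaw -11.15
z0.024 n1209 c=(493.7,395.3) size 208.4x60.2 yaw -11.16
blue 386 ((696.80712890625, -3.580333709716797), (49.94016647338867, 140.28909301757812), 89.0787124633789) 0.0316607205222168
blk 229 ((701.083740234375, 8.923606872558594), (106.78459930419922, 137.74179077148438), 77.29100036621094) 0.02208982224466749
turn [-0.07 -0.41  0.23] shift [ 0.57  2.94 21.61]
```

View pics/t3c.png

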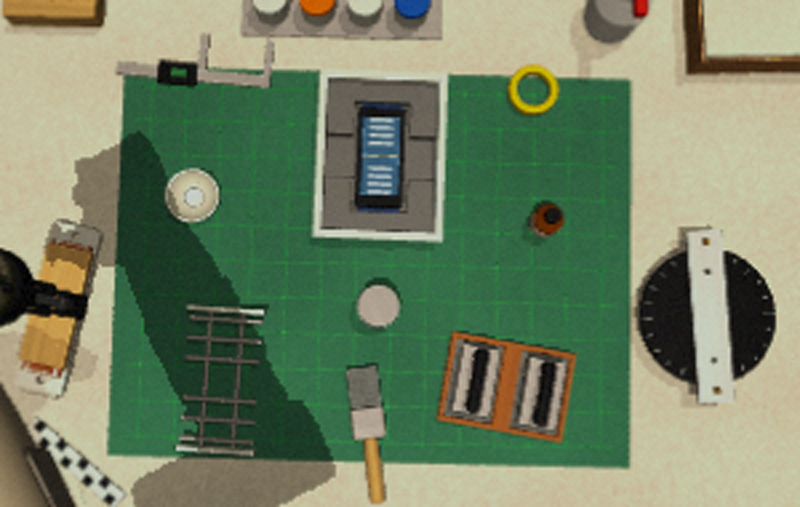

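The blue tile sits centred in the pocket and both weights are in the holder. Next is the board: centre (495.4, 393.2), yaw −11.2°.

Emit:
carry_out(steps=[[[0,0,0],[0.2,0.8,4],0],[[0,-0.4,0.2],[0.4,1.8,9],0],[[0,-0.4,0.2],[0.5,2.9,14],0],[[0,-0.4,0.2],[0.5,2.9,18],0],[[0,-0.4,0.2],[0.5,2.9,20.5],0],[[0,-0.4,0.2],[0.5,2.9,21.4],0],[[0,-0.4,0.2],[0.5,2.9,21.8],0],[[0,-0.4,0.2],[0.5,2.9,21.8],0]])

```text
clock: 25.75
tcp_pos: [0.4997, 0.3902, 0.0306]
orientation: [0.002, 0.101, 0.995, 0.0]
wrist_force: [-0.3, 0.3, 0.1]
finger_gap: 0.0852
grip_force: 0.0
```

```bash
python3 -c "
from h import *
s=env.get_state();print(s['wrist_force'])
go(.4954,.3932,.026,168.7)
f=np.load('w7.npz');c=np.load('w7_c.npy',allow_pickle=True).item();C=cloud(f['d'],c)
Rt=q2R(c['orientation'])*R.from_matrix([[0,.954,.299],[1,0,0],[0,.299,-.954]]).inv()
o=c['origin']-Rt.apply([.0760,-.0004,-.1435]);P=Rt.inv().apply((C-o).reshape(-1,3))
for s in(-1,1):
    q=P[(abs(P[:,0])<.015)&(P[:,1]*s>.033)&(P[:,1]*s<.045)&(P[:,2]<.03)&(P[:,2]>-.05)];print(len(q),np.percentile(q[:,2],[90,99,100]).round(4) if len(q) else '')
"
```

```text
[-0.28593971  0.33191033  0.05217698]
turn [ 0.06  0.19 -0.34] shift [0.48 0.2  0.46]
648 [-0.0166 -0.0107 -0.0093]
566 [-0.0165 -0.0113 -0.0099]
```

Emit:
carry_out(steps=[[[0,0,-0.2],[0.2,0.1,0.2],0],[[0,0,-0.3],[0.45,0.2,0.5],0],[[0,0,-0.3],[0.45,0.2,0.7],0],[[0,0,-0.3],[0.45,0.2,0.75],0],[[0,0,-0.3],[0.45,0.2,0.75],0],[[0,0,-0.3],[0.45,0.2,0.75],0],[[0,0,-0.3],[0.45,0.2,0.75],0],[[0,0,-0.3],[0.45,0.2,0.75],0]])

```text
clock: 26.75
tcp_pos: [0.495, 0.393, 0.0223]
orientation: [0.001, 0.099, 0.995, 0.0]
wrist_force: [0.3, -0.6, 0.0]
finger_gap: 0.0853
grip_force: 0.0
```

```bash
python3 -c "
from h import *
go(.4954,.3932,.023,168.7)"
```

```text
turn [ 0.01  0.14 -0.03] shift [-0.03  0.02 -0.07]
```

Emit:
carry_out(steps=[[[0,0,0],[0,0,-0.05],255],[[0,0,0],[0,0,-0.05],255],[[0,0,0],[0,0,-0.05],255],[[0,0,0],[0,0,-0.05],255],[[0,0,0],[0,0,-0.05],255],[[0,0,0],[0,0,-0.3],255],[[0,0,0],[0,0,-0.8],255],[[0,0,0],[0,0,-1.5],255]], force=35)

```text
clock: 27.75
tcp_pos: [0.4947, 0.3928, 0.0373]
orientation: [0.001, 0.099, 0.995, -0.0]
wrist_force: [-0.5, -0.1, -0.2]
finger_gap: 0.0572
grip_force: 38.0
```

Emit:
carry_out(steps=[[[0,0,0],[0,0,-1.5],255],[[0,0,0],[0,0,-4],255],[[0,0,0],[0,0,-7],255],[[0,0,0],[0,0,-11],255],[[0,0,0],[0,0,-14],255],[[0,0,0],[0,0,-16],255],[[0,0,0],[0,0,-17],255],[[0,0,0],[0,0,-17],255]])

```text
clock: 28.75
tcp_pos: [0.4949, 0.3933, 0.2083]
orientation: [0.002, 0.099, 0.995, 0.0]
wrist_force: [0.4, -0.6, -0.9]
finger_gap: 0.0572
grip_force: 38.0
```

```bash
python3 -c "
from h import *
s=env.get_state();print(s['tcp_pos'],yawof(s),s['wrist_force'],s['finger_gap'],s['grip_force'])
for t in('w2','w3','w6'):
    f=np.load(t+'.npz');c=np.load(t+'_c.npy',allow_pickle=True).item();P=cloud(f['d'],c).reshape(-1,3)
    q=P[(f['d'].ravel()>0)&(abs(P[:,0]-.41)<.11)&(abs(P[:,1]-.188)<.07)&(abs(P[:,2]-.036)<.0035)];print(t,len(q),cv2.minAreaRect((q[:,:2]*1000).astype(np.float32)))
go(.409,.188,.10,177.4)"
```

```text
[0.49489383 0.39330484 0.20827586] 168.6774564616531 [ 0.36591745 -0.57943093 -0.89531128] 0.05717396270485751 38.04246783256531
w2 469 ((408.2576599121094, 188.0510711669922), (94.8656005859375, 180.8337860107422), 87.1533203125)
w3 558 ((408.77569580078125, 187.35079956054688), (97.3891372680664, 181.25160217285156), 87.65018463134766)
w6 763 ((408.86480712890625, 187.23028564453125), (97.11311340332031, 180.73773193359375), 87.69768524169922)
turn [ 0.06  0.21 -8.72] shift [  4.43 -21.83  10.78]
```

The board is held. The rack centre is (408.7, 187.4), yaw −2.4°.

Emit:
carry_out(steps=[[[0,0,-1],[0.2,-1,0],255],[[0,0,-2.5],[0.7,-3.5,0],255],[[0,0,-4],[1.4,-7.5,0],255],[[0,0,-6],[2.3,-12,0],255],[[0,0,-8],[3.3,-16.5,1],255],[[0,0.2,-8.8],[4,-20,4],255],[[0,0.2,-8.8],[4.4,-21.8,8],255],[[0,0.2,-8.8],[4.4,-21.8,10.8],255]])

```text
clock: 29.75
tcp_pos: [0.406, 0.1859, 0.0968]
orientation: [-0.002, 0.023, 1.0, -0.001]
wrist_force: [0.6, 0.7, -0.7]
finger_gap: 0.0569
grip_force: 38.0
```

Emit:
carry_out(steps=[[[0,0,0],[0,0,0],255],[[0,0,0],[0,0,1],255],[[0,0,0],[0,0,2],255],[[0,0,0],[0,0,3],255],[[0,0,0],[0,0,3.5],255],[[0,0,0],[0,0,3.5],255],[[0,0,0],[0,0,3.5],255],[[0,0,0],[0,0,3.5],255]])

```text
clock: 30.75
tcp_pos: [0.4091, 0.1881, 0.0645]
orientation: [-0.0, 0.022, 1.0, 0.0]
wrist_force: [-0.6, 0.0, -0.4]
finger_gap: 0.0572
grip_force: 38.0
```

```bash
python3 -c "
from h import *
s=env.get_state();print(s['tcp_pos'],yawof(s),s['finger_gap'])
snap('wrist','w10')
go(.4085,.1874,.0145,177.6)"
```

```text
[0.40911227 0.18805134 0.06446909] 177.47937862143965 0.05722940375118139
turn [ 0.01 -0.03 -0.12] shift [ 0.05 -0.07  4.99]
```

View pics/w10.png

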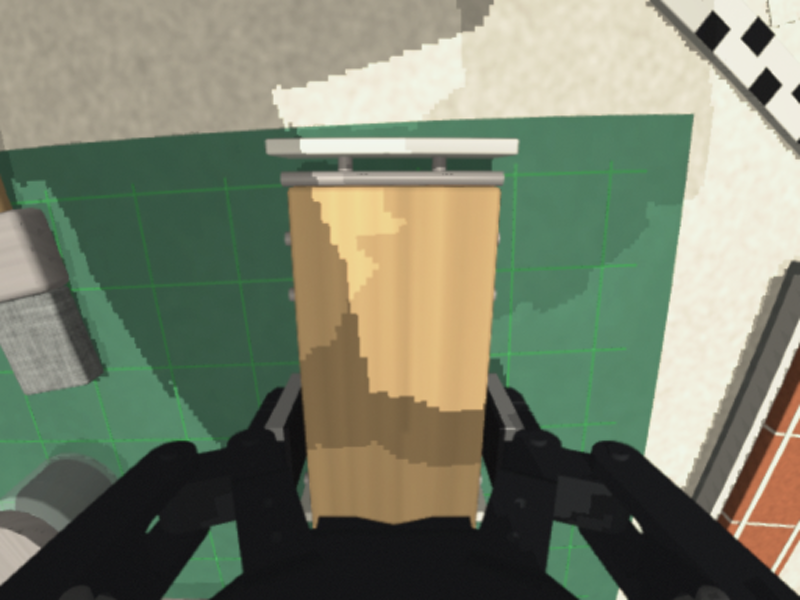

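The board is aligned above the rack, with the near wall at (392,147) clear of it. Lowering.

Emit:
carry_out(steps=[[[0,0,0],[0,0,0.7],255],[[0,0,-0.1],[0,-0.05,1.6],255],[[0,0,-0.1],[0.05,-0.05,2.6],255],[[0,0,-0.1],[0.05,-0.05,3.6],255],[[0,0,-0.1],[0.05,-0.05,4.3],255],[[0,0,-0.1],[0.05,-0.05,4.7],255],[[0,0,-0.1],[0.05,-0.05,4.9],255],[[0,0,-0.1],[0.05,-0.05,4.9],255]])

```text
clock: 31.8
tcp_pos: [0.4083, 0.1875, 0.0152]
orientation: [-0.001, 0.021, 1.0, 0.0]
wrist_force: [-0.0, 0.8, -0.6]
finger_gap: 0.0574
grip_force: 38.0
```

```bash
python3 -c "
from h import *
s=env.get_state();print(s['wrist_force'])
go(.4085,.1874,.014,177.6)"
```

```text
[-0.01831415  0.84141192 -0.64137141]
turn [ 0.01 -0.06 -0.02] shift [-0.02 -0.01  0.12]
```

Emit:
carry_out(steps=[[[0,0,0],[0,0,0.05],255],[[0,0,0],[0,0,0.1],255],[[0,0,0],[0,0,0.12],255],[[0,0,0],[0,0,0.12],0],[[0,0,0],[0,0,0.12],0],[[0,0,0],[0,0,0.12],0],[[0,0,0],[0,0,0.12],0],[[0,0,0],[0,0,0.12],0]])

```text
clock: 32.8
tcp_pos: [0.4082, 0.1875, 0.014]
orientation: [-0.001, 0.021, 1.0, 0.0]
wrist_force: [0.3, -0.5, -1.3]
finger_gap: 0.0851
grip_force: 0.0
```

Emit:
carry_out(steps=[[[0,0,0],[0,0,-0.5],0],[[0,0,0],[0,0,-2],0],[[0,0,0],[0,0,-5],0],[[0,0,0],[0,0,-10],0],[[0,0,0],[0,0,-15],0],[[0,0,0],[0,0,-20],0],[[0,0,0],[0,0,-22],0],[[0,0,0],[0,0,-22],0]])

```text
clock: 33.8
tcp_pos: [0.4096, 0.1878, 0.2358]
orientation: [0.001, 0.021, 1.0, 0.001]
wrist_force: [1.0, -0.0, -0.2]
finger_gap: 0.0855
grip_force: 0.0
```

```bash
python3 -c "
from h import *
s=env.get_state();print(s['tcp_pos'],yawof(s))
snap('wrist','w11');c=np.load('w11_c.npy',allow_pickle=True).item();f=np.load('w11.npz');P=cloud(f['d'],c).reshape(-1,3)
layer('w11',(0,0,799,599),.038,.001)
q=P[(f['d'].ravel()>0)&(abs(P[:,0]-.41)<.1)&(abs(P[:,1]-.188)<.06)&(P[:,2]<.06)&(P[:,2]>.03)];print(len(q),np.percentile(q[:,2],[5,50,95]),q.mean(0),cv2.minAreaRect((q[abs(q[:,0]-.41)<.08][:,:2]*1000).astype(np.float32)))
go(.50,.36,.25,168.8)"
```

```text
[0.40959771 0.18776205 0.23582422] 177.58090238804303
z0.038 n3204 c=(479.3,6.2) size 541.3x362.9 yaw -40.35
6012 [0.03629868 0.0390147  0.04030074] [0.40424515 0.18740611 0.03875579] ((413.0991516113281, 178.12698364257812), (75.91291046142578, 156.89111328125), 87.53984069824219)
turn [0.03 0.01 8.78] shift [-8.39 17.62 -1.56]
```

The board is level on the wires (top at 38–39 mm). Now the terracotta plate.

Emit:
carry_out(steps=[[[0,0,1],[-0.5,1,0],0],[[0,0,2.5],[-2,4,-0.5],0],[[0,0,4.5],[-4,8,-1],0],[[0,0,6.5],[-6,12,-1.6],0],[[0,0,8.5],[-7.5,15.5,-1.6],0],[[0,0,8.8],[-8.4,17.6,-1.6],0],[[0,0,8.8],[-8.4,17.6,-1.6],0],[[0,0,8.8],[-8.4,17.6,-1.6],0]])

```text
clock: 34.85
tcp_pos: [0.4992, 0.3594, 0.2485]
orientation: [-0.002, 0.098, 0.995, -0.001]
wrist_force: [0.8, 0.2, -0.3]
finger_gap: 0.0853
grip_force: 0.0
```

```bash
python3 -c "
from h import *
s=env.get_state();print(s['tcp_pos'],yawof(s))
p,d,c=snap('wrist','w12')
u,v=(proj(c,[[.494,.395,.024]])*1.5625)[0];B=(u-75,v-200,u+75,v+200)
layer('w12',B,.033,.003);layer('w12',B,.024,.003)
g=p.astype(int).sum(2)
for sx in(-1,1):
    a=np.radians(-11.2);g0=np.array([.4937+sx*.092*np.cos(a),.3952+sx*.092*np.sin(a),.024])
    u0,v0=proj(c,[g0])[0].round().astype(int);w=g[v0-8:v0+9,u0-8:u0+9];print(u0,v0);print(w[::2,::2])
go(.4937,.3952,.005,168.8)"
```

```text
[0.49916651 0.35940471 0.24848232] 168.77585689589145
z0.033 n4730 c=(492.9,394.8) size 166.4x50.3 yaw -11.29
z0.024 n2039 c=(493.9,395.3) size 209.6x60.5 yaw -11.04
279 90
[[699 699 697 696 696 696 695 696 696]
 [701 698 696 659 597 651 695 696 696]
 [722 700 626 386 340 349 626 695 696]
 [715 699 504 404 506 387 393 693 693]
 [702 693 618 636 655 626 458 688 692]
 [696 696 653 646 650 611 622 691 690]
 [688 685 677 656 636 660 684 683 683]
 [461 466 459 459 457 462 464 462 459]
 [572 571 569 576 576 580 581 586 582]]
276 225
[[241 242 235 233 240 242 238 241 239]
 [348 352 353 351 348 353 350 350 353]
 [409 410 404 387 398 392 408 407 410]
 [476 477 415 410 453 362 454 473 472]
 [476 473 364 332 332 301 441 473 472]
 [476 477 424 331 328 379 463 474 472]
 [477 475 470 450 449 466 484 491 503]
 [473 474 473 473 484 492 646 696 696]
 [473 468 473 565 667 690 697 700 702]]
turn [-0.08 -0.15 -0.04] shift [ 1.18  3.46 24.4 ]
```

View pics/w12.png

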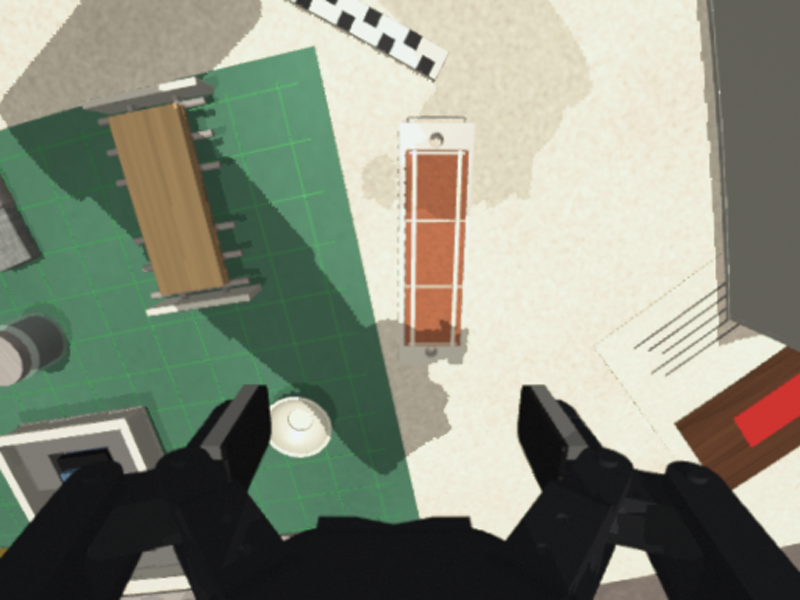

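The board lies centred on the rack. The white plate's holes show at (436,139) and (431,351). Descending to grip the plate.

Emit:
carry_out(steps=[[[0,0,0],[0.3,1,5],0],[[0,0,0],[0.8,2,11],0],[[0,-0.1,0],[1.2,3.4,16],0],[[0,-0.1,0],[1.2,3.4,20],0],[[0,-0.1,0],[1.2,3.4,22.5],0],[[0,-0.1,0],[1.2,3.4,23.5],0],[[0,-0.1,0],[1.2,3.4,23.9],0],[[0,-0.1,0],[1.2,3.4,23.9],0]])

```text
clock: 35.9
tcp_pos: [0.4952, 0.3956, 0.012]
orientation: [0.001, 0.098, 0.995, 0.0]
wrist_force: [0.4, -0.1, -0.1]
finger_gap: 0.0851
grip_force: 0.0
```

Emit:
carry_out(steps=[[[0,0,0],[0,0,0],0],[[0,0,0],[0,0,0.2],0],[[0,0,0],[0,0,0.4],0],[[0,0,0],[0,0,0.4],0],[[0,0,0],[0,0,0.4],0],[[0,0,0],[0,0,0.4],0],[[0,0,0],[0,0,0.4],0],[[0,0,0],[0,0,0.4],0]])

```text
clock: 36.9
tcp_pos: [0.4945, 0.3955, 0.0069]
orientation: [0.0, 0.098, 0.995, -0.0]
wrist_force: [0.3, -0.2, -0.6]
finger_gap: 0.0855
grip_force: 0.0
```

```bash
python3 -c "
from h import *
s=env.get_state();print(s['wrist_force'])
go(.4939,.3953,.005,168.85)"
```

```text
[ 0.26653808 -0.244203   -0.57134115]
turn [-0.    0.04 -0.07] shift [ 0.05 -0.03  0.19]
```

Emit:
carry_out(steps=[[[0,0,0],[0.05,0,0.15],0],[[0,0,0],[0.05,0,0.15],255],[[0,0,0],[0.05,0,0.15],255],[[0,0,0],[0.05,0,0.15],255],[[0,0,0],[0.05,0,0.15],255],[[0,0,0],[0.05,0,0.15],255],[[0,0,0],[0.05,0,0],255],[[0,0,0],[0.05,0,-0.5],255]], force=70)

```text
clock: 37.9
tcp_pos: [0.4928, 0.3949, 0.0106]
orientation: [-0.001, 0.098, 0.995, -0.001]
wrist_force: [-1.2, 0.6, -3.5]
finger_gap: 0.0584
grip_force: 76.7
```

Emit:
carry_out(steps=[[[0,0,0],[0,0,-1],255],[[0,0,0],[0,0,-3],255],[[0,0,0],[0,0,-6],255],[[0,0,0],[0,0,-10],255],[[0,0,0],[0,0,-14],255],[[0,0,0],[0,0,-17],255],[[0,0,0],[0,0,-18.5],255],[[0,0,0],[0,0,-19],255]])

```text
clock: 38.9
tcp_pos: [0.494, 0.3957, 0.2026]
orientation: [0.001, 0.098, 0.995, 0.0]
wrist_force: [1.0, 0.0, -2.9]
finger_gap: 0.0582
grip_force: 76.8
```

```bash
python3 -c "
from h import *
s=env.get_state();print(s['tcp_pos'],yawof(s),s['wrist_force'],s['finger_gap'],s['grip_force'],s['joint_pos'].round(2))
snap('wrist','w13')
go(.502,-.22,.22,184.75)"
```

```text
[0.49402963 0.39571368 0.20257133] 168.78085538528862 [ 9.55554750e-01  1.47183840e-03 -2.90468099e+00] 0.0582486421254157 76.84186577796936 [ 0.55  0.43  0.15  1.29 -0.    0.74]
turn [ -0.     0.05 -15.97] shift [-12.78 -60.22  -1.77]
```

View pics/w13.png

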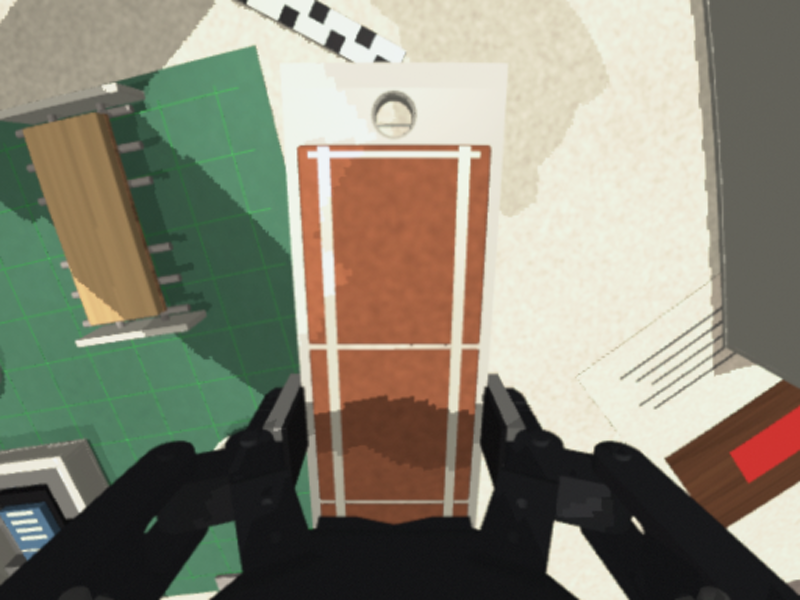

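The plate is held level with its hole at (394,116). On to beside the turntable for a precise look at the dowels.

Emit:
carry_out(steps=[[[0,0,-0.5],[-0.3,-1.2,-0.2],255],[[0,0,-1.5],[-0.8,-4,-0.5],255],[[0,0,-3],[-1.6,-8,-1],255],[[0,0,-5],[-2.6,-12.5,-1.5],255],[[0,0,-7],[-3.7,-17.5,-1.8],255],[[0,0,-9],[-4.8,-22.5,-1.8],255],[[0,0,-11],[-5.8,-27.5,-1.8],255],[[0,0,-13],[-6.9,-32.5,-1.8],255]])

```text
clock: 39.95
tcp_pos: [0.4969, 0.0612, 0.2188]
orientation: [-0.001, -0.016, 1.0, -0.0]
wrist_force: [0.8, 0.6, -3.0]
finger_gap: 0.0582
grip_force: 76.7
```

```bash
python3 -c "
from h import *
s=env.get_state();print(s['tcp_pos'],yawof(s),s['joint_pos'].round(2))
go(.502,-.25,.22,184.75)"
```

```text
[0.49694941 0.06120754 0.21880902] -178.15361978305984 [-0.04  0.18 -0.17  1.23 -0.   -0.07]
turn [-0.02 -0.09 -2.9 ] shift [  0.5  -31.12  -0.11]
```

Emit:
carry_out(steps=[[[0,0,-1],[0,-5,0],255],[[0,0,-2],[0.1,-10,0],255],[[0,0,-2.9],[0.2,-15,0],255],[[0,0,-2.9],[0.3,-20,0],255],[[0,0,-2.9],[0.4,-24.5,0],255],[[0,0,-2.9],[0.5,-28,0],255],[[0,0,-2.9],[0.5,-30,0],255],[[0,0,-2.9],[0.5,-30.5,0],255]])

```text
clock: 40.95
tcp_pos: [0.5021, -0.2423, 0.2191]
orientation: [-0.0, -0.04, 0.999, 0.001]
wrist_force: [0.3, 1.5, -2.5]
finger_gap: 0.0581
grip_force: 76.7
```

```bash
python3 -c "
from h import *
import time
env.read_camera('wrist')
for i in range(6): env.read_camera('wrist')
s=env.get_state();print(s['tcp_pos'],yawof(s))
p,d,c=snap('wrist','w14')
P=cloud(d,c).reshape(-1,3)
m=(d.ravel()>0)&(abs(P[:,0]-.502)<.13)&(abs(P[:,1]+.4187)<.12)
for z,t in((.048,.003),(.038,.003)):
    q=P[m&(abs(P[:,2]-z)<t)];print(z,len(q),cv2.minAreaRect((q[:,:2]*1000).astype(np.float32)))
q=P[m&(P[:,2]>.054)];print(len(q));
for sx in(-1,1):
    k=q[(q[:,0]-.502)*sx>0];print(k.mean(0).round(4),k.max(0).round(4))
print(proj(c,[[.594,-.411,.062],[.410,-.426,.062]])*1.5625)
"
```

```text
[ 0.50287496 -0.24050694  0.22018702] -175.23046099969775
0.048 6485 ((502.1444091796875, -418.8771057128906), (214.69725036621094, 45.90821838378906), 4.509464263916016)
0.038 9479 ((499.3393859863281, -416.96099853515625), (170.60169982910156, 178.83726501464844), 54.141929626464844)
2185
[ 0.4931 -0.3057  0.2957] [ 0.4979 -0.2987  0.3174]
[ 0.545  -0.3427  0.1961] [ 0.5968 -0.2987  0.2864]
[[168.92641024 378.74018969]
 [129.24256149 128.95458905]]
```

View pics/w14.png

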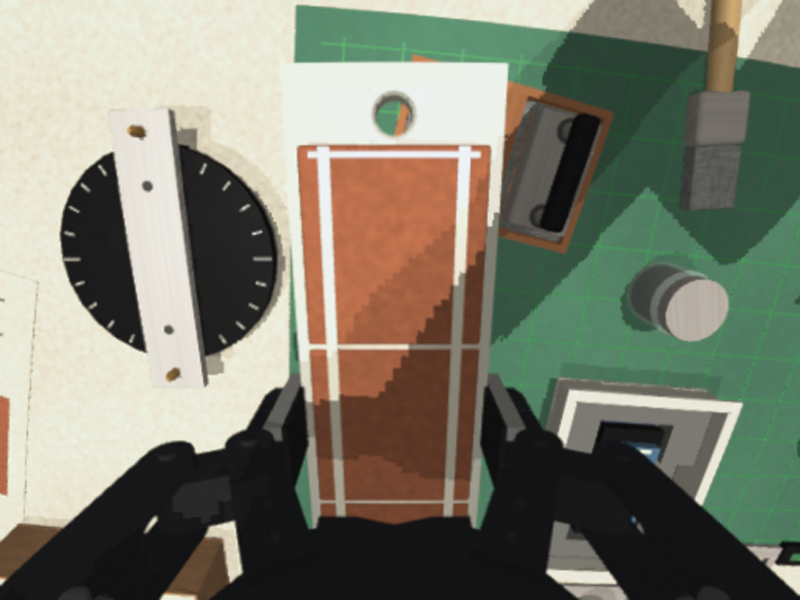

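The dowels are at about (135,131) and (172,376) and the plate hole is at (394,115). I'll measure both with colour masks.

```bash
python3 -c "
from h import *
p,c=np.load('w14.npz')['p'],np.load('w14_c.npy',allow_pickle=True).item()
s=env.get_state();q=p.astype(int);k=1.5625
br=((q[...,0]-q[...,2])>55)
T=[]
for (u,v) in((135,131),(172,376)):
    u,v=int(u/k),int(v/k);m=np.zeros(br.shape,bool);m[v-9:v+10,u-12:u+13]=br[v-9:v+10,u-12:u+13]
    y,x=np.nonzero(m);cen=[x.mean(),y.mean()];T.append(cen);print(len(x),np.array(cen)*k,x.min()*k,x.max()*k,y.min()*k,y.max()*k)
A=plane(c,T,.055);print('dowel mid z.055',A.round(4),A.mean(0),np.linalg.norm(A[0]-A[1]),np.degrees(np.arctan2(*(A[1]-A[0])[[1,0]])))
S=plane(c,np.array([(147.5,186),(168.5,330)])/k,.048);print('small',S.round(4),S.mean(0),np.degrees(np.arctan2(*(S[1]-S[0])[[1,0]])))
# plate hole
for t in('w13','w14'):
    p=np.load(t+'.npz')['p'];c=np.load(t+'_c.npy',allow_pickle=True).item()
    big=cv2.resize(p,None,fx=4,fy=4,interpolation=cv2.INTER_CUBIC)[210:390,930:1090]  # around (252,74)*4=(1010,296)
    lum=cv2.cvtColor(big,cv2.COLOR_RGB2LAB).astype(int);ref=np.median(lum[:20].reshape(-1,3),0)
    m=(np.abs(lum-ref).sum(2)>40).astype(np.uint8);m[150:]=0
    cs=cv2.findContours(m,0,2)[0];ct=max(cs,key=cv2.contourArea);e=cv2.fitEllipse(ct);print(t,e,cv2.boundingRect(ct))
    uv=(np.array(e[0])+[930,210]+.5)/4-.5
    Rt=q2R(c['orientation'])*R.from_matrix([[0,.954,.299],[1,0,0],[0,.299,-.954]]).inv()
    tp=c['origin']-Rt.apply([.0760,-.0004,-.1435])
    H=plane(c,[uv],tp[2]+.019)[0];print('hole in tool',Rt.inv().apply(H-tp)*1000,tp,H)
"
```

```text
37 [133.10810811 129.60304054] 126.5625 140.625 126.5625 132.8125
37 [170.98817568 374.49324324] 165.625 176.5625 368.75 379.6875
dowel mid z.055 [[ 0.4099 -0.4274  0.055 ]
 [ 0.5939 -0.4128  0.055 ]] [ 0.50189533 -0.42009904  0.055     ] 0.1845673251618336 4.551386105604479
small [[ 0.4477 -0.4235  0.048 ]
 [ 0.5583 -0.4155  0.048 ]] [ 0.5030313  -0.41949601  0.048     ] 4.181264650952711
w13 ((79.50606536865234, 77.10857391357422), (98.9637451171875, 107.35956573486328), 115.0677490234375) (23, 23, 113, 100)
hole in tool [ 92.19772941  -0.35328941 -19.12084165] [0.49320891 0.39642597 0.20271679] [0.40267494 0.41399735 0.22171679]
w14 ((78.23075103759766, 81.64383697509766), (110.39505767822266, 116.99422454833984), 177.5350341796875) (23, 23, 112, 119)
hole in tool [ 91.75938952  -0.48703756 -19.05853777] [ 0.50192677 -0.2398933   0.22031471] [ 0.41051512 -0.24802718  0.23931471]
```

Dowel and hole measurements agree to about 0.5 mm, giving a TCP target of (502.2, −419.6) mm and yaw 184.55°.

```bash
python3 -c "
from h import *
go(.5022,-.4196,.085,184.55)"
```

```text
turn [-0.01  0.04  0.21] shift [  1.57 -17.83  13.52]
```

Emit:
carry_out(steps=[[[0,0,0],[0.1,-1.5,0],255],[[0,0,0.2],[0.4,-5,0],255],[[0,0,0.2],[0.9,-10,0],255],[[0,0,0.2],[1.4,-14.5,1],255],[[0,0,0.2],[1.6,-17,3],255],[[0,0,0.2],[1.6,-17.8,7],255],[[0,0,0.2],[1.6,-17.8,11],255],[[0,0,0.2],[1.6,-17.8,13.5],255]])

```text
clock: 42.35
tcp_pos: [0.5, -0.4193, 0.0814]
orientation: [-0.001, -0.039, 0.999, 0.002]
wrist_force: [0.2, -0.6, -3.1]
finger_gap: 0.0579
grip_force: 76.6
```

Emit:
carry_out(steps=[[[0,0,0],[0,0,0],255],[[0,0,0],[0,0,0],255],[[0,0,0],[0,0,0],255],[[0,0,0],[0,0,0],255],[[0,0,0],[0,0,0],255],[[0,0,0],[0,0,0],255],[[0,0,0],[0,0,0],255],[[0,0,0],[0,0,0],255]])

```text
clock: 43.35
tcp_pos: [0.5014, -0.4203, 0.085]
orientation: [0.0, -0.039, 0.999, -0.0]
wrist_force: [0.1, -0.1, -3.8]
finger_gap: 0.0582
grip_force: 76.7
```

```bash
python3 -c "
from h import *
s=env.get_state();print(s['tcp_pos'],yawof(s),s['wrist_force'],s['ft_torque'])
p,d,c=snap('wrist','w15')
cv2.imwrite('pics/w15c.png',cv2.resize(p[20:140,160:340,::-1],(780,520),interpolation=cv2.INTER_CUBIC))
print('near dowel tip predicted px', proj(c,[[.4103,-.4271,.062],[.4103,-.4271,.048]]))
go(.5022,-.4196,.06,184.55)"
```

```text
[ 0.5013837  -0.42031518  0.08497396] -175.51965921103195 [ 0.12572579 -0.13091847 -3.76284291] [-0.0160508   0.01989352  0.02833271]
near dowel tip predicted px [[252.08774344  85.05835218]
 [252.07695483  87.12465951]]
turn [-0.01  0.03 -0.07] shift [-0.09  0.06  2.5 ]
```

View pics/w15c.png

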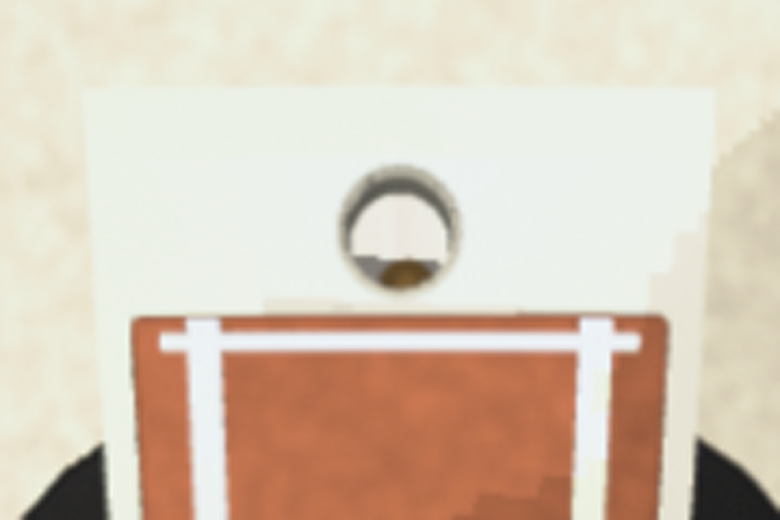

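The dowel tip shows through the hole at crop (405,275). After parallax the plate is about 0.6 mm off, which matches the measured TCP offset. Correcting and lowering to just above the tips.

Emit:
carry_out(steps=[[[0,0,0],[-0.05,0.03,0.4],255],[[0,0,-0.1],[-0.09,0.06,1],255],[[0,0,-0.1],[-0.09,0.06,1.7],255],[[0,0,-0.1],[-0.09,0.06,2.3],255],[[0,0,-0.1],[-0.09,0.06,2.6],255],[[0,0,-0.1],[-0.09,0.06,2.6],255],[[0,0,-0.1],[-0.09,0.06,2.6],255],[[0,0,-0.1],[-0.09,0.06,2.6],255]])

```text
clock: 44.4
tcp_pos: [0.5024, -0.4199, 0.0594]
orientation: [0.0, -0.04, 0.999, -0.0]
wrist_force: [0.1, -0.2, -3.1]
finger_gap: 0.0583
grip_force: 76.7
```

```bash
python3 -c "
from h import *
s=env.get_state();print(s['tcp_pos'],yawof(s),s['wrist_force'],s['ft_torque'])
p,d,c=snap('wrist','w16')
cv2.imwrite('pics/w16c.png',cv2.resize(p[40:110,205:300,::-1],(760,560),interpolation=cv2.INTER_CUBIC))
print(c['cx'],c['cy'],proj(c,[[.4103,-.4271,.062],[.4103,-.4271,.048],[.4103,-.4271,s['tcp_pos'][2]+.019]]))
go(.5022,-.4196,.05,184.55)"
```

```text
[ 0.50243058 -0.41986302  0.0593752 ] -175.42028259378822 [ 0.06904126 -0.23606223 -3.0908257 ] [ 0.01310689 -0.01989596  0.02943208]
251.89006288425634 197.03855868197707 [[251.6895047   77.74368286]
 [251.72935996  80.82700807]
 [251.63115208  73.23235381]]
turn [-0.03  0.05  0.03] shift [0.02 0.03 0.93]
```

View pics/w16c.png

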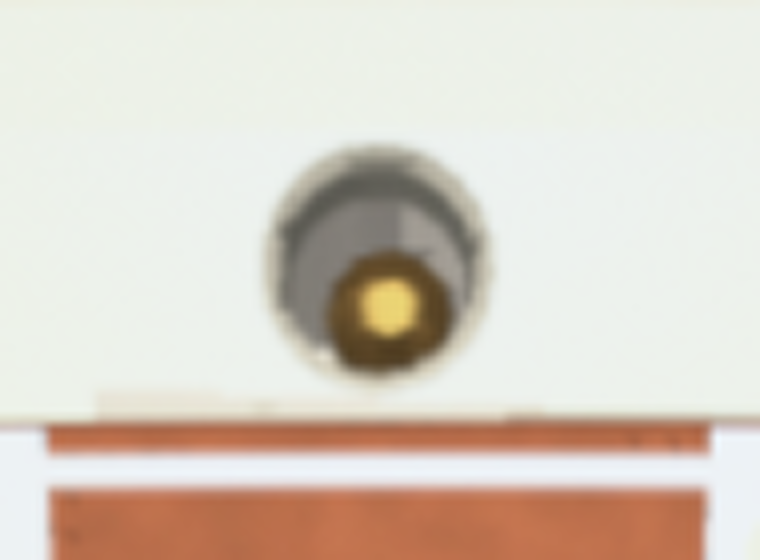

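The tip is at crop (389,306) and the hole centre at (378,262). That means the plate should shift about 0.7 mm in +y and 0.4 mm in +x. Correct and lower onto the taper.

Emit:
carry_out(steps=[[[0,0,0],[-0.02,0.04,0],255],[[0,0,0],[-0.04,0.07,0],255],[[0,0,0],[-0.04,0.07,0.2],255],[[0,0,0],[-0.04,0.07,0.4],255],[[0,0,0],[-0.04,0.07,0.6],255],[[0,0,0],[-0.04,0.07,0.7],255],[[0,0,0],[-0.04,0.07,0.7],255],[[0,0,0],[-0.04,0.07,0.7],255]])

```text
clock: 45.45
tcp_pos: [0.5026, -0.419, 0.0521]
orientation: [0.0, -0.04, 0.999, -0.0]
wrist_force: [0.8, -0.5, -3.4]
finger_gap: 0.0581
grip_force: 76.7
```

```bash
python3 -c "
from h import *
s=env.get_state();print(s['tcp_pos'],yawof(s),s['wrist_force'],s['ft_torque'])
p,d,c=snap('wrist','w17')
q=p.astype(int);w=q[40:110,225:280];b=(w[...,0]-w[...,2]>60)&(w[...,0]>150)&(w[...,1]>120);y,x=np.nonzero(b);
print('tip?',len(x),(x.mean()+225,y.mean()+40) if len(x) else '')
b=(w.sum(2)<450);b[45:]=0;y,x=np.nonzero(b);print('dark hole bbox',x.min()+225,x.max()+225,y.min()+40,y.max()+40)
cv2.imwrite('pics/w17c.png',cv2.resize(p[35:105,205:300,::-1],(760,560),interpolation=cv2.INTER_CUBIC))
"
```

```text
[ 0.50263432 -0.41900482  0.0521015 ] -175.42053277804735 [ 0.77980872 -0.48722013 -3.43307868] [-0.04333925 -0.00353855 -0.00617006]
tip? 111 (np.float64(250.99099099099098), np.float64(89.12612612612612))
dark hole bbox 240 263 60 84
```

View pics/w17c.png

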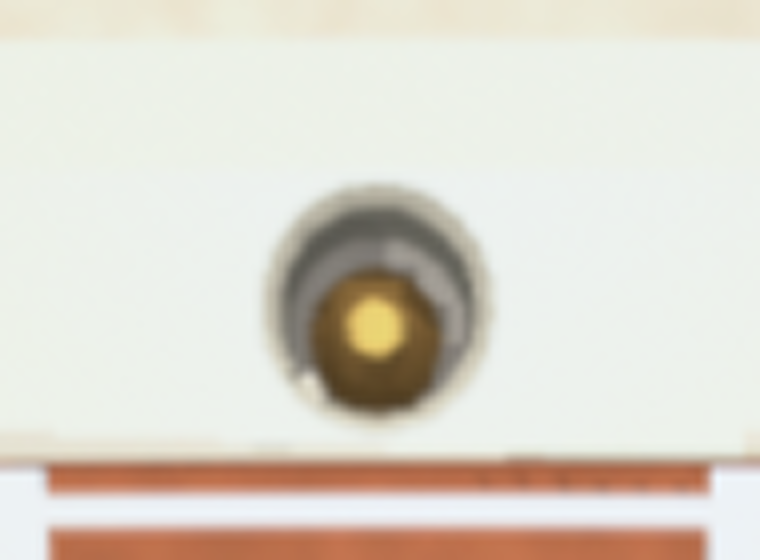

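Laterally aligned; the remaining offset is the expected parallax. Lowering fully.

Emit:
carry_out(steps=[[[0,0,0],[0,0,0.15],255],[[0,0,0],[0,0,0.3],255],[[0,0,0],[0,0,0.45],255],[[0,0,0],[0,0,0.6],255],[[0,0,0],[0,0,0.75],255],[[0,0,0],[0,0,0.85],255],[[0,0,0],[0,0,0.95],255],[[0,0,0],[0,0,0.95],255]])

```text
clock: 46.5
tcp_pos: [0.5025, -0.4189, 0.0424]
orientation: [0.0, -0.04, 0.999, -0.0]
wrist_force: [0.1, 0.5, -3.5]
finger_gap: 0.0584
grip_force: 76.7
```

```bash
python3 -c "
from h import *
env.read_camera('top')
s=env.get_state();print(s['tcp_pos'],yawof(s),s['wrist_force'],s['ft_torque'])
"
```

```text
[ 0.50260559 -0.41895513  0.04251414] -175.42074560657912 [ 0.4020265  -0.17592637 -2.77941677] [-0.02910557  0.01212032  0.02508912]
```

Emit:
carry_out(steps=[[[0,0,0],[0,0,0.03],255],[[0,0,0],[0,0,0.06],255],[[0,0,0],[0,0,0.09],255],[[0,0,0],[0,0,0.12],255],[[0,0,0],[0,0,0.14],255],[[0,0,0],[0,0,0.16],255],[[0,0,0],[0,0,0.16],255],[[0,0,0],[0,0,0.16],255]])

```text
clock: 47.55
tcp_pos: [0.5026, -0.419, 0.0419]
orientation: [0.0, -0.04, 0.999, -0.0]
wrist_force: [-2.7, 2.4, 6.4]
finger_gap: 0.0582
grip_force: 77.8
```

```bash
python3 -c "
from h import *
env.read_camera('top')
s=env.get_state();print(s['tcp_pos'],s['wrist_force'],s['ft_torque'])
"
```

```text
[ 0.50266587 -0.41899174  0.04187675] [-2.28327243  1.93825243  6.19039251] [ 0.54394006  0.55434148 -0.04176325]
```

Contact is vertical and balanced: about 10 N, with the moments explained by the small lateral forces. Releasing gently.

Emit:
carry_out(steps=[[[0,0,0],[0,0,-0.05],255],[[0,0,0],[0,0,-0.05],200],[[0,0,0],[0,0,-0.05],0],[[0,0,0],[0,0,-0.05],0],[[0,0,0],[0,0,-0.05],0],[[0,0,0],[0,0,-0.05],0],[[0,0,0],[0,0,-0.05],0],[[0,0,0],[0,0,-0.05],0]])

```text
clock: 48.6
tcp_pos: [0.5027, -0.419, 0.0414]
orientation: [0.0, -0.04, 0.999, -0.0]
wrist_force: [-0.2, 0.4, 0.7]
finger_gap: 0.0855
grip_force: 0.0
```

Emit:
carry_out(steps=[[[0,0,0],[0,0,-0.3],0],[[0,0,0],[0,0,-1],0],[[0,0,0],[0,0,-3],0],[[0,0,0],[0,0,-7],0],[[0,0,0],[0,0,-12],0],[[0,0,0],[0,4,-16],0],[[0,0,0],[0,9,-18],0],[[0,0,0],[0,13,-18],0]])

```text
clock: 49.6
tcp_pos: [0.4929, -0.2886, 0.2247]
orientation: [0.002, -0.04, 0.999, -0.002]
wrist_force: [0.1, 0.6, -0.1]
finger_gap: 0.0852
grip_force: 0.0
```

```bash
python3 -c "
from h import *
for i in range(6): env.read_camera('top')
s=env.get_state();print(s['tcp_pos'],s['finger_gap'])
p,d,c=snap('wrist','w18');P=cloud(d,c).reshape(-1,3)
m=(d.ravel()>0)&(abs(P[:,0]-.502)<.12)&(abs(P[:,1]+.419)<.06)
for z,t in((.069,.003),(.060,.0025)):
    q=P[m&(abs(P[:,2]-z)<t)];print(z,len(q),cv2.minAreaRect((q[:,:2]*1000).astype(np.float32)))
    for sx in(-1,1):
        k=q[(q[:,0]-.502)*sx>.05];print(sx,len(k),np.median(k[:,2]))
P=cloud(d,c)
from scipy.ndimage import median_filter
snap('top','t5')
"
```

```text
[ 0.49234189 -0.29014264  0.2216156 ] 0.08505365941032422
0.069 6390 ((501.677490234375, -418.9442443847656), (166.73153686523438, 51.40754699707031), 4.438610076904297)
-1 1542 0.06998752592612215
1 997 0.06998677776536855
0.06 2243 ((502.196044921875, -418.84197998046875), (209.49864196777344, 61.76389694213867), 4.4981865882873535)
-1 1297 0.060989565034516524
1 398 0.06104027635514178
```

View pics/w18.png

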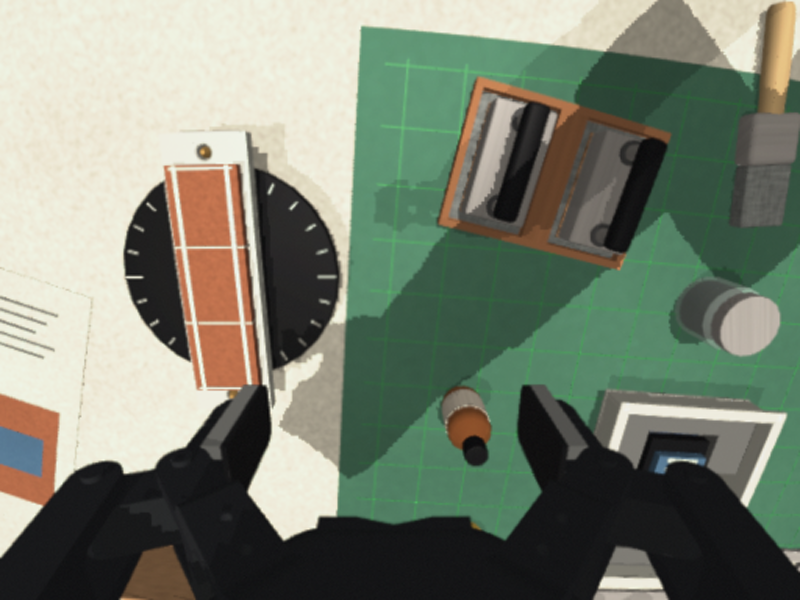

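The plate lies on the bar, both ends at the same height, with brass visible at (204,152) and (233,393). The jar and dropper are still upright. Handing in.

```bash
python3 -c "
from workcell import env
print(env.hand_in())"
```

```text
the job is handed in; nothing more can be done
None
```

I took the stack apart in order and handed it in at about 50 s: all four pieces measured in place and the jar and dropper looked upright, but I viewed 19 pictures, over the limit of 14.

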